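Spin-check two blower wheels and mark the one that catches

TASK

One of the two blower wheels catches on something inside its housing. Turn each wheel anticlockwise (seen from above) by hand, pushing a vane: one and a quarter turns if it runs free, or only until you feel it catch, without forcing it or pushing hard. Then stand the red marker upright in the middle of the yellow disc of the stand whose wheel catches, and leave the loupe and bushings alone.

Things in the scene. Friction and masses are not known exactly. Their poses are not given: they have to be found in the camera images.
- stand_1: Grey round bearing housing, fixed, 132 mm across, 30 mm high. Origin: on the wheel's vertical axis at desk level; z up. A tongue 60 mm wide, 12 mm high reaches along its -x to 112 mm from the axis and carries a yellow disc. Stands 1 and 2 are alike, may change places, and face the robot (-x towards it) within 15 degrees. In one housing a hidden burr catches the wheel; which cannot be seen.
- wheel_1 (a joint): Angle (rad) of the blower wheel on stand_1; grows anticlockwise from above, starts within 0.25 of 0, counts on past full turns; at 0 the blue-tipped vane points along the stand's +x. A free wheel needs under 1 N at a vane and does not coast. The wheel that catches meets a springy stop (1 N per mm at a vane 43 mm off the axis) somewhere from 2.5 to 5.2.
- hub_1 (a point): Top centre of wheel_1's hub (30 mm across), on its axis, 67 mm above the desk. The aluminium wheel is a disc 120 mm across, its top face 36 mm above the desk.
- vane_1 (a point): Top edge of wheel_1's blue-tipped vane, 58 mm off the axis, 61 mm above the desk; turns with the wheel. The wheel has three straight upright radial vanes 120 degrees apart, each 4 mm thick, from 12 to 58 mm off the axis, from the disc up to 61 mm above the desk.
- pad_1 (a point): Centre of the yellow disc (46 mm across) on stand_1's tongue, at its top face 12 mm above the desk, 88 mm from the wheel's axis along the stand's -x.
- stand_2: Grey round bearing housing, fixed, 132 mm across, 30 mm high. Origin: on the wheel's vertical axis at desk level; z up. A tongue 60 mm wide, 12 mm high reaches along its -x to 112 mm from the axis and carries a yellow disc. Stands 1 and 2 are alike, may change places, and face the robot (-x towards it) within 15 degrees. In one housing a hidden burr catches the wheel; which cannot be seen.
- wheel_2 (a joint): Angle (rad) of the blower wheel on stand_2; grows anticlockwise from above, starts within 0.25 of 0, counts on past full turns; at 0 the blue-tipped vane points along the stand's +x. A free wheel needs under 1 N at a vane and does not coast. The wheel that catches meets a springy stop (1 N per mm at a vane 43 mm off the axis) somewhere from 2.5 to 5.2.
- hub_2 (a point): Top centre of wheel_2's hub (30 mm across), on its axis, 67 mm above the desk. The aluminium wheel is a disc 120 mm across, its top face 36 mm above the desk.
- vane_2 (a point): Top edge of wheel_2's blue-tipped vane, 58 mm off the axis, 61 mm above the desk; turns with the wheel. The wheel has three straight upright radial vanes 120 degrees apart, each 4 mm thick, from 12 to 58 mm off the axis, from the disc up to 61 mm above the desk.
- pad_2 (a point): Centre of the yellow disc (46 mm across) on stand_2's tongue, at its top face 12 mm above the desk, 88 mm from the wheel's axis along the stand's -x.
- marker: Red plastic reject marker, a loose upright pawn 54 mm high, about 50 g: foot 30 mm across, waist 18 mm, a cylindrical grip 22 mm across from 34 mm to 54 mm above its foot. Origin: centre of its underside; z up. It starts upright on the desk between the stands.
- loupe: Black loupe 35 mm across, 40 mm high, loose bystander; origin at the centre of its underside.
- bushing_a: Brass-coloured bushing 34 mm across, 26 mm high, loose bystander near the desk's front edge; origin at the centre of its underside.
- bushing_b: Brass-coloured bushing 34 mm across, 26 mm high, loose bystander near the desk's front edge; origin at the centre of its underside.
Not all that is in view belongs to the job. Of the things shaped like the marker, the red one is meant.

How it is judged (in metres and radians):
On the way, in this order (a step that is already met when the one before it is completed fails the run):
1. the wheel that catches has been felt at its catch: pressed by the fingers with more than 2 N after it has turned past 2.0 rad (((value of joint wheel_1 between 2 and 6 rad and contact force between the fingers and stand_1 above 2 N) or (value of joint wheel_2 between 2 and 6 rad and contact force between the fingers and stand_2 above 2 N))), for 0.02 s.
2. the other wheel has made a good full turn (past 6.6 rad) and the red marker stands on the yellow disc of the wheel that catches (((distance between marker and pad_1 below 0.012 m and angle between marker's own z axis and vertical below 0.12 rad and value of joint wheel_2 above 6.6 rad and value of joint wheel_1 between 2 and 6 rad) or (distance between marker and pad_2 below 0.012 m and angle between marker's own z axis and vertical below 0.12 rad and value of joint wheel_1 above 6.6 rad and value of joint wheel_2 between 2 and 6 rad))), for 0.2 s.
At the end, for the whole second after the job is handed in: One wheel stands past 6.6 rad (it ran free), the other, which catches, between 2.0 and 6.0 rad; the red marker stands upright (within 7 degrees), released and at rest, on the yellow disc of the wheel that catches, its centre within 12 mm of the disc's centre (((value of joint wheel_1 above 6.6 rad and value of joint wheel_2 between 2 and 6 rad and distance between marker and pad_2 below 0.012 m and angle between marker's own z axis and vertical below 0.12 rad and contact force between the fingers and marker below 0.2 N and linear speed of marker below 0.02 m/s) or (value of joint wheel_2 above 6.6 rad and value of joint wheel_1 between 2 and 6 rad and distance between marker and pad_1 below 0.012 m and angle between marker's own z axis and vertical below 0.12 rad and contact force between the fingers and marker below 0.2 N and linear speed of marker below 0.02 m/s))); the robot touches nothing.
It fails at once if stand_1 or its wheel is pushed by the robot with more than 20 N (contact force between any of the arm, the fingers and stand_1 above 20 N).
It fails at once if stand_2 or its wheel is pushed by the robot with more than 20 N (contact force between any of the arm, the fingers and stand_2 above 20 N).
It fails at once if the loupe is moved more than 15 mm (distance of loupe from where it was at the start of the episode above 0.015 m).
It fails at once if the bushing_a is moved more than 15 mm (distance of bushing_a from where it was at the start of the episode above 0.015 m).
It fails at once if the bushing_b is moved more than 15 mm (distance of bushing_b from where it was at the start of the episode above 0.015 m).
It also fails if it takes over 72 s, if anything falls off the work surface, if the arm or the gripper's body presses on something with over 40 N, if the wrist force passes 120 N, or if a joint passes its speed limit or range.

ROBOT

A 6-joint arm with a two-finger parallel gripper is mounted at the origin on a cart in front of the work surface, level with it; the furniture and walls round the work are solid. World frame = base frame: x ahead of the robot, y to its left, z up, the work surface at z = 0. Lengths are in m, angles in degrees, forces in N, time in s.
With the tool pointing down it reaches from about 0.35 to 0.725 m from the base axis. Payload 4.3 kg.
Tool frame: the origin (TCP) lies on the centre line of the jaws, within the pads' length; the fingertips stand 11 mm ahead of it and the grasp point (between the pads) lies 8 mm behind it; z points along the fingers, y is the direction in which the jaws open and shut (so a half turn about z gives the same grasp; the last joint's range is limited). The gripper opens to 85 mm and grips with 20 to 120 N. Pads are 22 mm wide; open, the fingers measure 114 mm over their backs; the gripper's body (76 mm by 85 mm) begins 54 mm behind the grasp point. The pads swing forward as they close: fully open they stand 13 mm farther back than shut.
Start: joints at [-82.695, 21.618, 4.641, 73.018, 0, 83.68], TCP at [0.135, -0.559, 0.204] pointing down, gripper open.
Joint ranges: [-156.06, 156.06], [-48.1, 94.91], [-58.44, 69.94], [-101.28, 121.22], [-78.64, 73.56], [-180, 180]. Speed limits (degrees/s): [147.25, 147.25, 180, 180, 180, 180].

INTERFACE

Orientations are given as a 3x3 rotation matrix whose columns are the frame's x, y, z axes.
In Python, from rig import r gives the robot as it stands.
- The arm moves only by the shell command python3 -m crank 'ROWS' [FORCE]. ROWS is JSON, one flat list of numbers, 7 for each row, row after row: the shift along the tool's x, y, z in cm, then the turn, a rotation vector about the tool's x, y, z in degrees, then the finger opening in cm, from 0 to 8.54. A call has 1 to 5 rows; each row is the pose to reach, as a shift and turn from the pose commanded when the call began, along the tool's axes at that moment; what a row does not reach only later rows make up. A row lasts 1/10 s, in which the tool goes at most 50 mm and 8.59 degrees, less where a joint would pass 70% of its speed; a pose out of reach is approached as far as the arm can. A call with a gripper value outside its range is refused whole. The fingers move at their own pace and stop on an object; FORCE is the grip in N (left out, the last holds). Time passes only in rows, so rows that repeat a pose let the fingers close. It gives the time, the measured TCP pose, the force and the opening at its end, in the units of the state.
- r.state(): the state, without advancing time (a new reading comes with each control period).
- r.capture(name): name is "scene" or "top" or "wrist"; returns a dict with "image" (400x640x3 uint8, red, green, blue), "range_z" (400x640 float32, m along the optical axis (not along the pixel's ray), 0 where there is no reading), "mtx" (3x3 intrinsics, pixels), "world_from_camera" (4x4, takes a point from camera to world coordinates). Camera axes: x right, y down, z forward; pixel columns grow to the right and rows downward; lengths in m; the calibration is good to about 2 mm. A picture is of the moment at which its call begins.
- r.sign_off(): hands the job in, once; it reports no verdict.
The state is a dict: "time_s": time; "joint_positions": joint angles; "qvel": joint speeds; "effort": joint torques, N m; "tool_pos": TCP position; "ee_rot": TCP orientation; "ft_force": force on the tool from outside, world axes, zero at the start; "wrist_torque": the same for the moment, N m; "finger_gap": opening from 0.0 (shut) to 1.0 (fully open).
Only numpy, scipy, OpenCV 4.12 (cv2) and the standard library are available. Lean on these libraries where they do the work, as an engineer would, in place of code of your own. Each camera call takes 0.05 s, during which the arm holds its last target.

## Working session

There is one attempt and no reset: what is moved stays moved. The work goes in short steps, Python scripts to look and compute and a shell command to move; the robot and the scene stay as the last step left them, time stands still between calls to the robot, and variables do not carry over. Pictures are saved under pics/ and viewed, and the job is handed in when it is done.

```bash
ls; mkdir -p pics; python3 - <<'E'
from rig import r
import cv2, numpy as np
s=r.state(); print({k:np.round(v,3).tolist() for k,v in s.items()})
for n in ("scene","top"):
    c=r.capture(n); cv2.imwrite(f"pics/{n}0.png",c["image"][:,:,::-1]); print(n,c["mtx"].round(1).tolist(),c["world_from_camera"].round(3).tolist())
    np.savez(f"{n}0.npz",**c)
E
```

```text
pics
{'time_s': 0.0, 'joint_positions': [-82.695, 21.661, 4.564, 73.019, 0.0, 83.682], 'qvel': [-0.025, 0.032, 0.026, 0.085, 0.011, -0.0], 'effort': [0.001, -46.361, 26.987, 0.021, 0.0, -0.0], 'tool_pos': [0.135, -0.558, 0.203], 'ee_rot': [[0.972, 0.236, -0.0], [0.236, -0.972, 0.002], [0.0, -0.002, -1.0]], 'ft_force': [0.601, 0.123, -0.529], 'wrist_torque': [0.012, -0.028, 0.017], 'finger_gap': 1.002}
scene [[419.5, 0.0, 315.4], [0.0, 419.5, 193.6], [0.0, 0.0, 1.0]] [[-0.644, -0.438, 0.627, -0.057], [-0.765, 0.368, -0.528, 0.622], [0.001, -0.82, -0.573, 0.606], [0.0, 0.0, 0.0, 1.0]]
top [[506.4, 0.0, 317.5], [0.0, 506.4, 194.4], [0.0, 0.0, 1.0]] [[-0.022, -0.999, 0.032, 0.478], [-1.0, 0.022, -0.01, 0.169], [0.01, -0.032, -0.999, 1.102], [0.0, 0.0, 0.0, 1.0]]
```

View pics/scene0.png

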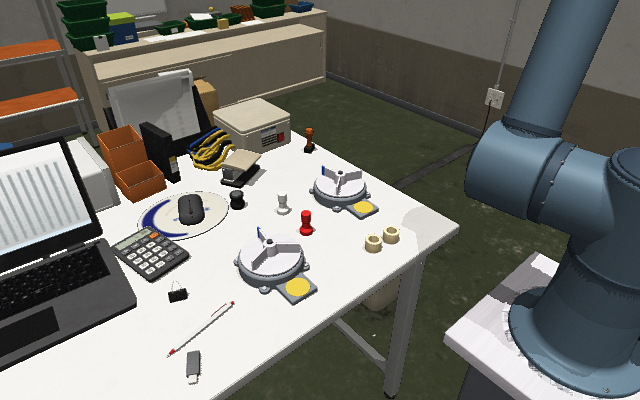

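View pics/top0.png

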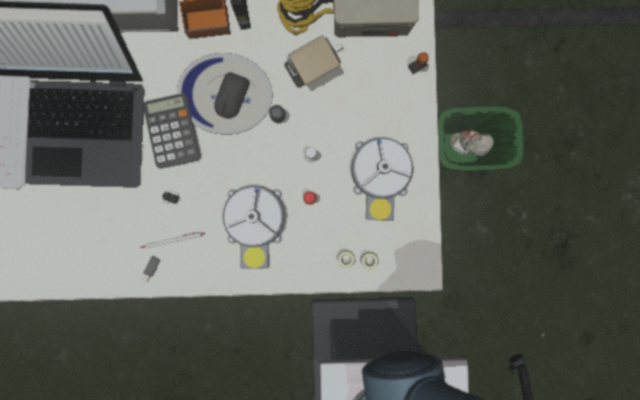

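The top view shows stands at about (254,216) and (384,168), with yellow discs at (255,258) and (380,209). Three things are pawn-shaped: red at (310,198), white at (311,153) and orange-brown at (420,62). The red one between the stands fits the description. Next I'll measure and check a crop.

```bash
cat > h.py <<'E'
import numpy as np, cv2
def load(n): return dict(np.load(n))
def ray(c,u,v,z):
    K=c["mtx"];T=c["world_from_camera"]
    d=T[:3,:3]@np.linalg.solve(K,[u,v,1.]);o=T[:3,3]
    return o+d*(z-o[2])/d[2]
def blobs(c,f,mina=4):
    hsv=cv2.cvtColor(np.ascontiguousarray(c["image"]),cv2.COLOR_RGB2HSV).astype(int)
    m=f(hsv[...,0],hsv[...,1],hsv[...,2]).astype(np.uint8)
    n,l,s,ce=cv2.connectedComponentsWithStats(m)
    return [(ce[i],s[i]) for i in range(1,n) if s[i,4]>=mina]
YEL=lambda h,s,v:(h>20)&(h<35)&(s>120)&(v>120)
RED=lambda h,s,v:((h<6)|(h>174))&(s>150)&(v>80)
BLU=lambda h,s,v:(h>100)&(h<125)&(s>110)&(v>60)
def project(c,p):
    T=np.linalg.inv(c["world_from_camera"]);q=c["mtx"]@(T[:3,:3]@p+T[:3,3]);return q[:2]/q[2]
E
python3 - <<'E'
from h import *
for n in ("top0","scene0"):
    c=load(n+".npz")
    for nm,f,z,a in (("yel",YEL,.012,60),("red",RED,.054 if n=="top0" else .035,10),("blu",BLU,.061,3)):
        for ce,s in blobs(c,f,a):
            u,v=ce; print(n,nm,ce.round(1),s.tolist(),ray(c,u,v,z).round(4))
c=load("top0.npz");im=c["image"][:,:,::-1]
cv2.imwrite("pics/crop0.png",cv2.resize(im[120:280,215:425],None,fx=3.6,fy=3.6,interpolation=cv2.INTER_CUBIC))
c=load("scene0.npz");im=c["image"][:,:,::-1]
cv2.imwrite("pics/crop1.png",cv2.resize(im[120:310,220:420],None,fx=3,fy=3,interpolation=cv2.INTER_CUBIC))
E
```

```text
top0 yel [293.9   3.7] [280, 0, 32, 11, 185] [0.9304 0.2002 0.012 ]
top0 yel [299.8  20.3] [278, 5, 55, 28, 253] [0.8934 0.1882 0.012 ]
top0 yel [380.  208.5] [371, 199, 19, 20, 309] [0.4801 0.024  0.012 ]
top0 yel [254. 257.] [245, 248, 19, 19, 293] [0.3823 0.2971 0.012 ]
top0 red [310.9 196.1] [309, 193, 5, 8, 18] [0.509  0.1721 0.054 ]
top0 blu [193.8  84.1] [183, 60, 35, 63, 353] [0.7456 0.4091 0.061 ]
scene0 yel [210.3 154.4] [191, 134, 45, 35, 355] [0.9356 0.1781 0.012 ]
scene0 yel [363.  206.8] [354, 201, 19, 12, 178] [0.4793 0.023  0.012 ]
scene0 yel [297.2 286.6] [285, 278, 25, 18, 356] [0.3821 0.2965 0.012 ]
scene0 red [280.7 137.2] [279, 133, 5, 9, 32] [ 0.8556 -0.0129  0.035 ]
scene0 red [305.5 223.3] [300, 210, 13, 26, 240] [0.4963 0.1837 0.035 ]
scene0 red [171.8 350.9] [169, 349, 6, 5, 15] [0.3859 0.5387 0.035 ]
scene0 blu [302.9   3.8] [296, 2, 16, 6, 53] [ 2.2263 -1.1937  0.061 ]
scene0 blu [290.3   4.7] [290, 4, 2, 2, 3] [ 2.2551 -1.1142  0.061 ]
scene0 blu [203.  136.6] [190, 128, 30, 20, 81] [0.9573 0.1814 0.061 ]
scene0 blu [  5.5 145.5] [0, 143, 14, 7, 75] [1.2538 0.6161 0.061 ]
scene0 blu [209.3 144.9] [207, 143, 6, 4, 9] [0.9021 0.1914 0.061 ]
scene0 blu [188.3 150.3] [186, 149, 5, 4, 10] [0.911  0.2489 0.061 ]
scene0 blu [194.8 152.5] [193, 151, 5, 4, 8] [0.889  0.2413 0.061 ]
scene0 blu [200.5 154.2] [199, 153, 4, 3, 4] [0.8708 0.234  0.061 ]
scene0 blu [322.6 169.8] [322, 166, 3, 9, 19] [0.6068 0.0398 0.061 ]
scene0 blu [156.4 220.6] [143, 200, 44, 37, 286] [0.6768 0.4351 0.061 ]
scene0 blu [257.9 230.9] [257, 227, 3, 11, 16] [0.5139 0.2923 0.061 ]
```

View pics/crop0.png

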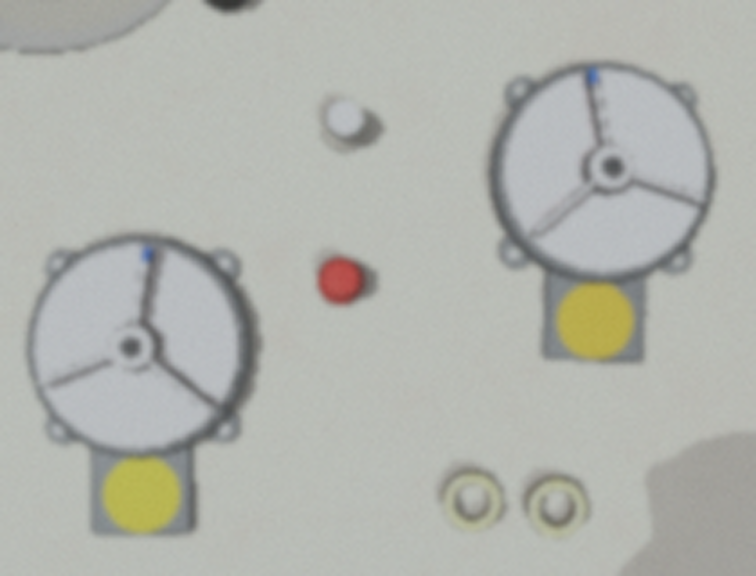

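View pics/crop1.png

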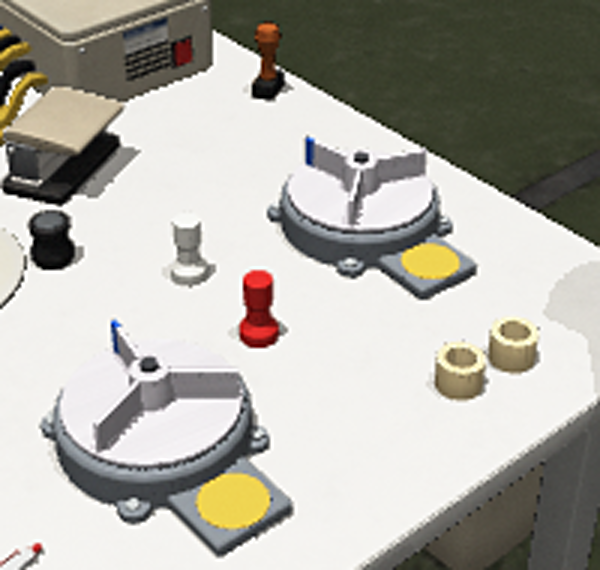

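The crop confirms the red marker: a pawn at top (310,198), between the stands. The white pawn and the brown stamp don't fit. The loupe is at about (278,114) and the bushings at (346,258) and (370,260).

```bash
python3 - <<'E'
from h import *
c=load("top0.npz")
for nm,f,z in (("blu",lambda h,s,v:(h>100)&(h<130)&(s>70)&(v>60),.061),("red",lambda h,s,v:((h<8)|(h>172))&(s>110)&(v>80),.054),("dark",lambda h,s,v:(v<115)&(s<90),.067)):
    for ce,s in blobs(c,f,4):
        if 215<ce[0]<425 and 120<ce[1]<280: print(nm,ce.round(1),s.tolist(),ray(c,*ce,z).round(4))
hs={}
for nm,u,v in(("L",251.4,216.4),("R",384.7,166.4)): print(nm,ray(c,u,v,.067).round(4))
for nm,u,v in(("L",256.1,190.6),("R",379.4,141.1)): print(nm,ray(c,u,v,.061).round(4))
# yellow by scene/top average
Y={"L":np.array([.3822,.2968]),"R":np.array([.4797,.0235])}
H={"L":ray(c,251.4,216.4,.067)[:2],"R":ray(c,384.7,166.4,.067)[:2]}
V={"L":ray(c,256.1,190.6,.061)[:2],"R":ray(c,379.4,141.1,.061)[:2]}
for k in "LR":
    d=H[k]-Y[k]; e=V[k]-H[k]; print(k,np.linalg.norm(d),np.degrees(np.arctan2(d[1],d[0])),np.linalg.norm(e),np.degrees(np.arctan2(e[1],e[0])), np.linalg.norm(H[k]))
    dz=c["range_z"]
for u,v in ((384,158),(255,230),(251,216),(310,198),(254,257)):
    z=c["range_z"][v,u]; p=c["world_from_camera"]@np.r_[np.linalg.solve(c["mtx"],[u,v,1.])*z,1]; print(u,v,p[:3].round(4))
E
```

```text
blu [379.1 140.6] [378, 139, 3, 4, 11] [0.6202 0.0288 0.061 ]
blu [255.5 190. ] [255, 189, 2, 3, 6] [0.5237 0.2857 0.061 ]
red [309.1 197.5] [304, 192, 11, 12, 102] [0.5061 0.176  0.054 ]
dark [358.  148.5] [357, 148, 3, 2, 4] [0.6041 0.0734 0.067 ]
dark [315.2 157.2] [313, 156, 5, 3, 8] [0.588  0.1615 0.067 ]
dark [360.  183.1] [351, 159, 30, 39, 97] [0.5329 0.071  0.067 ]
dark [384.7 165.9] [383, 164, 4, 5, 13] [0.5671 0.0195 0.067 ]
dark [263.  187.2] [261, 187, 5, 2, 5] [0.5289 0.2697 0.067 ]
dark [404.3 188.3] [403, 187, 3, 3, 6] [ 0.5202 -0.0196  0.067 ]
dark [278.3 218. ] [263, 189, 23, 57, 197] [0.4652 0.2396 0.067 ]
dark [398.6 192.6] [397, 192, 4, 2, 5] [ 0.5118 -0.0076  0.067 ]
dark [315.8 197.2] [315, 194, 3, 7, 10] [0.5061 0.1622 0.067 ]
dark [388.8 196.7] [384, 195, 11, 4, 19] [0.5037 0.0127 0.067 ]
dark [256.  198.5] [256, 197, 1, 4, 4] [0.5061 0.2844 0.067 ]
dark [257.4 214.1] [254, 209, 6, 11, 18] [0.4743 0.282  0.067 ]
dark [251. 216.] [250, 215, 3, 3, 9] [0.4706 0.2952 0.067 ]
dark [267.9 259.9] [267, 254, 2, 12, 14] [0.3807 0.2626 0.067 ]
L [0.4698 0.2944 0.067 ]
R [0.5661 0.0195 0.067 ]
L [0.5225 0.2845 0.061 ]
R [0.6193 0.0282 0.061 ]
L 0.08761482779040045 -1.565844572213189 0.05361735685259467 -10.612506569684879 0.5544096337537616
R 0.08652898531239764 -2.6449794024981617 0.05383540198550858 9.305434651679224 0.5664727694294128
384 158 [0.587  0.0155 0.0324]
255 230 [0.4407 0.2916 0.032 ]
251 216 [0.4706 0.295  0.0683]
310 198 [0.505  0.1742 0.054 ]
254 257 [0.3822 0.2972 0.011 ]
```

Positions agree across the two views. R hub is at (0.567,0.0195) and L hub at (0.470,0.295). The hub-to-pad distance comes out at 87 mm against the given 88 mm. I'll go to the R wheel first, with the fingers shut.

```bash
python3 -m crank '[10,-8,0,0,0,6.8,0, 20,-15,0,0,0,13.6,0, 30,-22,0,0,0,13.6,0, 40,-29,0,0,0,13.6,0, 50,-36,0,0,0,13.6,0]' 30
```

```text
time_s: 0.6
tool_pos: [0.2969, -0.3655, 0.2036]
ee_rot: [[1.0, -0.0, -0.0], [-0.0, -1.0, 0.001], [-0.0, -0.001, -1.0]]
ft_force: [1.5, 0.1, 0.1]
finger_gap: 0.139
```

```bash
python3 -m crank '[3,-4,0,0,0,0,0, 6,-8,0,0,0,0,0, 9,-12,0,0,0,0,0, 12,-16,0,0,0,0,0, 15,-20,0,0,0,0,0]'; python3 -m crank '[3,-4,0,0,0,0,0, 6,-8,0,0,0,0,0, 9,-12,0,0,0,0,0, 12,-15,0,0,0,0,0, 12,-15,0,0,0,0,0]'
```

```text
time_s: 1.1
tool_pos: [0.4468, -0.1654, 0.2037]
ee_rot: [[1.0, 0.0, -0.0], [0.0, -1.0, -0.0], [-0.0, 0.0, -1.0]]
ft_force: [0.9, -0.0, -0.6]
finger_gap: -0.001
time_s: 1.6
tool_pos: [0.5685, -0.0135, 0.2027]
ee_rot: [[1.0, 0.006, 0.0], [0.006, -1.0, 0.001], [0.0, -0.001, -1.0]]
ft_force: [-0.2, -1.0, -0.1]
finger_gap: -0.001
```

```bash
python3 -m crank '[2.6,0,3,0,0,0,0, 2.6,0,7,0,0,0,0, 2.6,0,10,0,0,0,0, 2.6,0,13,0,0,0,0, 2.6,0,14.5,0,0,0,0]'; python3 - <<'E'
from rig import r
import cv2
from h import *
c=r.capture("wrist"); cv2.imwrite("pics/w1.png",c["image"][:,:,::-1])
c=r.capture("scene"); cv2.imwrite("pics/s1.png",cv2.resize(c["image"][100:260,230:430,::-1],None,fx=3,fy=3)); print(r.state()["tool_pos"],r.state()["ft_force"])
# waypoint table, cm deltas between successive angles
def tab(a0,step,n=5,R=4.3):
    a=np.radians(a0+step*np.arange(n+1)); p=R*np.c_[np.cos(a),-np.sin(a)]; return (p-p[0])[1:].round(1)
for a in range(-50,460,50): print(a,tab(a,10).tolist())
E
```

```text
time_s: 2.1
tool_pos: [0.5889, -0.0177, 0.0554]
ee_rot: [[1.0, -0.0, -0.006], [-0.0, -1.0, 0.0], [-0.006, -0.0, -1.0]]
ft_force: [0.4, -0.5, 0.2]
finger_gap: -0.001
[ 0.58852045 -0.01759586  0.05568117] [ 0.73252934  0.23229274 -0.36753085]
-50 [[0.5, -0.5], [1.0, -1.1], [1.3, -1.8], [1.5, -2.5], [1.5, -3.3]]
0 [[-0.1, -0.7], [-0.3, -1.5], [-0.6, -2.1], [-1.0, -2.8], [-1.5, -3.3]]
50 [[-0.6, -0.4], [-1.3, -0.7], [-2.0, -0.9], [-2.8, -1.0], [-3.5, -0.9]]
100 [[-0.7, 0.2], [-1.4, 0.5], [-2.0, 0.9], [-2.5, 1.5], [-3.0, 2.1]]
150 [[-0.3, 0.7], [-0.5, 1.4], [-0.6, 2.1], [-0.5, 2.9], [-0.3, 3.6]]
200 [[0.3, 0.7], [0.7, 1.3], [1.3, 1.8], [1.9, 2.3], [2.6, 2.6]]
250 [[0.7, 0.2], [1.5, 0.3], [2.2, 0.2], [2.9, 0.0], [3.6, -0.3]]
300 [[0.6, -0.4], [1.1, -1.0], [1.6, -1.6], [1.9, -2.3], [2.1, -3.0]]
350 [[0.1, -0.7], [0.0, -1.5], [-0.2, -2.2], [-0.5, -2.9], [-0.9, -3.5]]
400 [[-0.5, -0.5], [-1.1, -1.0], [-1.8, -1.3], [-2.5, -1.5], [-3.3, -1.5]]
450 [[-0.7, 0.1], [-1.5, 0.3], [-2.1, 0.6], [-2.8, 1.0], [-3.3, 1.5]]
```

View pics/s1.png

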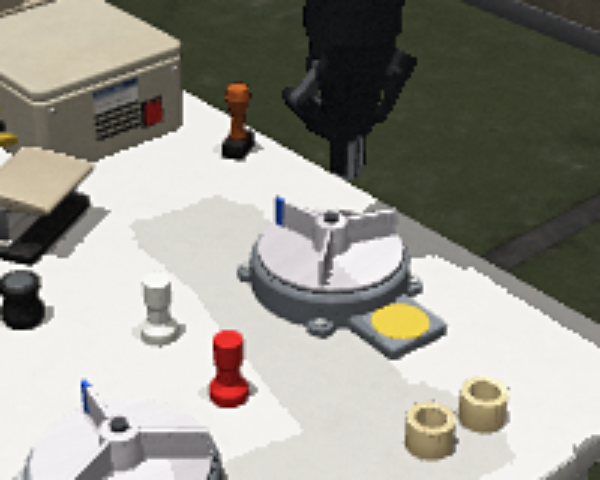

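View pics/w1.png

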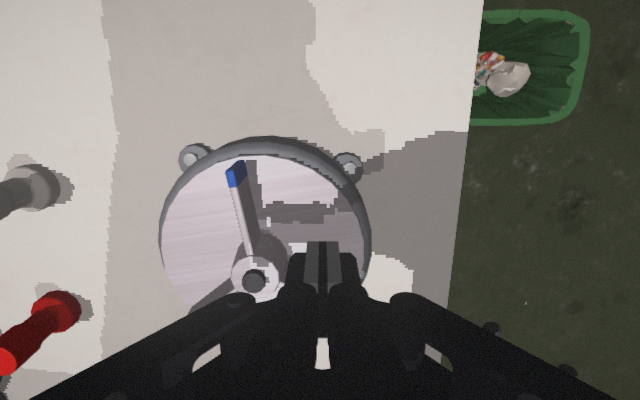

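```bash
python3 - <<'E'
from h import *
c=load("scene0.npz")
for p in ([.5885,-.0176,.044],[.5885,-.0176,.0555],[.567,.0195,.067]):
    u,v=project(c,np.array(p)); print(u.round(),v.round(),"crop",(u-230)*3,(v-100)*3)
def tab(a0,step,n=5,R=4.3):
    a=np.radians(a0+step*np.arange(n+1)); p=R*np.c_[np.cos(a),-np.sin(a)]; return (p-p[0])[1:].round(1)
for a in range(-60,460,50): print(a,tab(a,10).tolist())
E
```

```text
344.0 171.0 crop 343.10459642987047 212.26856566730794
345.0 167.0 crop 343.6540075144212 200.618749668213
340.0 171.0 crop 329.0715781118103 214.3850612173075
-60 [[0.6, -0.4], [1.1, -1.0], [1.6, -1.6], [1.9, -2.3], [2.1, -3.0]]
-10 [[0.1, -0.7], [0.0, -1.5], [-0.2, -2.2], [-0.5, -2.9], [-0.9, -3.5]]
40 [[-0.5, -0.5], [-1.1, -1.0], [-1.8, -1.3], [-2.5, -1.5], [-3.3, -1.5]]
90 [[-0.7, 0.1], [-1.5, 0.3], [-2.1, 0.6], [-2.8, 1.0], [-3.3, 1.5]]
140 [[-0.4, 0.6], [-0.7, 1.3], [-0.9, 2.0], [-1.0, 2.8], [-0.9, 3.5]]
190 [[0.2, 0.7], [0.5, 1.4], [0.9, 2.0], [1.5, 2.5], [2.1, 3.0]]
240 [[0.7, 0.3], [1.4, 0.5], [2.2, 0.6], [2.9, 0.5], [3.6, 0.3]]
290 [[0.7, -0.3], [1.3, -0.7], [1.8, -1.3], [2.3, -1.9], [2.6, -2.6]]
340 [[0.2, -0.7], [0.3, -1.5], [0.2, -2.2], [0.0, -2.9], [-0.3, -3.6]]
390 [[-0.4, -0.6], [-1.0, -1.1], [-1.6, -1.6], [-2.3, -1.9], [-3.0, -2.1]]
440 [[-0.7, -0.1], [-1.5, -0.0], [-2.2, 0.2], [-2.9, 0.5], [-3.5, 0.9]]
```

```bash
python3 - <<'E'
from rig import r
import cv2
c=r.capture("scene"); cv2.imwrite("pics/s2.png",cv2.resize(c["image"][100:220,290:410,::-1],None,fx=5,fy=5,interpolation=cv2.INTER_CUBIC)); print(r.state()["tool_pos"],r.state()["ft_force"])
E
```

```text
[ 0.59011334 -0.01771222  0.05758327] [-0.50815883 -0.69397699  0.23622032]
```

View pics/s2.png

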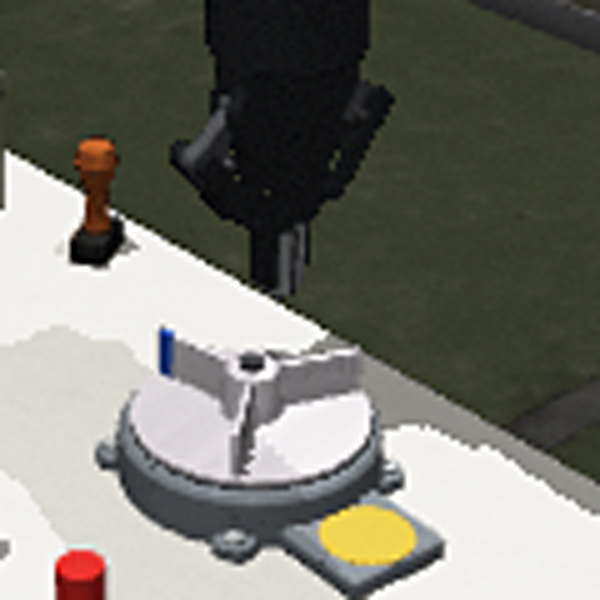

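```bash
python3 - <<'E'
from rig import r
from h import *
c=r.capture("scene"); D=c["range_z"]
for v in range(140,164,2):
    for u in (341,344,348):
        z=D[v,u]; p=c["world_from_camera"]@np.r_[np.linalg.solve(c["mtx"],[u,v,1.])*z,1]; print(u,v,p[:3].round(3),c["image"][v,u],end=' | ')
    print()
s=r.state();print(s["tool_pos"],s["joint_positions"],s["finger_gap"])
E
```

```text
341 140 [0.576 0.01  0.146] [15 15 16] | 344 140 [ 0.579 -0.002  0.141] [13 13 17] | 348 140 [ 0.577 -0.014  0.137] [14 17 18] | 
341 142 [0.576 0.01  0.14 ] [18 19 19] | 344 142 [ 0.578 -0.001  0.136] [14 14 16] | 348 142 [ 0.578 -0.015  0.131] [14 14 17] | 
341 144 [0.577 0.009 0.134] [14 14 15] | 344 144 [ 0.579 -0.003  0.129] [12 13 14] | 348 144 [ 0.581 -0.018  0.123] [44 46 47] | 
341 146 [ 0.592 -0.006  0.118] [14 14 17] | 344 146 [ 0.583 -0.007  0.121] [11 14 16] | 348 146 [ 0.579 -0.017  0.119] [24 25 23] | 
341 148 [ 0.588 -0.002  0.115] [17 18 20] | 344 148 [ 0.583 -0.007  0.115] [16 19 19] | 348 148 [ 0.579 -0.017  0.114] [24 25 26] | 
341 150 [ 0.593 -0.007  0.106] [16 16 18] | 344 150 [ 0.584 -0.008  0.109] [13 14 17] | 348 150 [ 0.579 -0.017  0.108] [26 27 28] | 
341 152 [ 0.591 -0.006  0.101] [13 14 16] | 344 152 [ 0.584 -0.009  0.103] [17 19 19] | 348 152 [ 0.576 -0.014  0.105] [17 17 17] | 
341 154 [ 0.591 -0.006  0.096] [14 17 17] | 344 154 [ 0.58  -0.005  0.101] [19 21 22] | 348 154 [ 0.578 -0.017  0.097] [15 14 17] | 
341 156 [ 0.596 -0.011  0.086] [50 49 54] | 344 156 [ 0.583 -0.008  0.093] [13 13 15] | 348 156 [ 0.58  -0.019  0.09 ] [32 30 32] | 
341 158 [ 0.695 -0.107  0.001] [189 188 181] | 344 158 [ 1.605 -1.016 -0.741] [52 55 39] | 348 158 [ 1.587 -1.034 -0.74 ] [56 60 40] | 
341 160 [ 0.687 -0.1    0.   ] [243 242 239] | 344 160 [ 0.681 -0.105  0.001] [252 251 248] | 348 160 [ 1.569 -1.017 -0.74 ] [53 57 38] | 
341 162 [ 0.68  -0.093 -0.   ] [242 240 237] | 344 162 [ 0.674 -0.099  0.   ] [242 241 237] | 348 162 [ 0.668 -0.109 -0.001] [191 189 182] | 
[ 0.59154484 -0.01780532  0.05899171] [-7.85655500e+00  2.80830102e+01 -7.45441380e+00  5.45120494e+01
 -1.31988106e-02  1.72150831e+02] -0.0015828505815041543
```

```bash
python3 - <<'E'
from rig import r
from h import *
c=r.capture("wrist"); D=c["range_z"]; print(c["world_from_camera"].round(3).tolist(),c["mtx"].round(0).tolist())
cv2.imwrite("pics/w2.png",cv2.resize(c["image"][180:400,200:450,::-1],None,fx=3,fy=3))
def P(u,v):
    z=D[v,u]; p=c["world_from_camera"]@np.r_[np.linalg.solve(c["mtx"],[u,v,1.])*z,1]; return p[:3].round(3)
for u,v in ((235,175),(200,220),(255,282),(190,155),(50,310),(312,245),(312,260),(335,245),(335,260),(323,240),(323,300)): print(u,v,D[v,u].round(3),P(u,v))
s=r.state();print(s["time_s"],s["tool_pos"],s["qvel"].round(2) if hasattr(s["qvel"],"round") else s["qvel"])
E
```

```text
[[-0.0, -0.957, -0.289, 0.665], [-1.0, 0.0, 0.0, -0.018], [-0.0, 0.289, -0.957, 0.23], [0.0, 0.0, 0.0, 1.0]] [[354.0, 0.0, 322.0], [0.0, 354.0, 194.0], [0.0, 0.0, 1.0]]
235 175 0.174 [0.624 0.025 0.06 ]
200 220 0.206 [0.591 0.054 0.037]
255 282 0.182 [0.569 0.017 0.068]
190 155 0.224 [0.624 0.066 0.008]
50 310 0.247 [0.516 0.172 0.017]
312 245 0.146 [ 0.603 -0.013  0.096]
312 260 0.134 [ 0.603 -0.014  0.109]
335 245 0.146 [ 0.603 -0.023  0.096]
335 260 0.134 [ 0.603 -0.022  0.109]
323 240 0.208 [ 0.579 -0.018  0.038]
323 300 0.12 [ 0.596 -0.018  0.125]
2.35 [ 0.59252769 -0.01782275  0.05985469] [ 0.13 -0.45  1.04 -0.04  0.09  0.1 ]
```

View pics/w2.png

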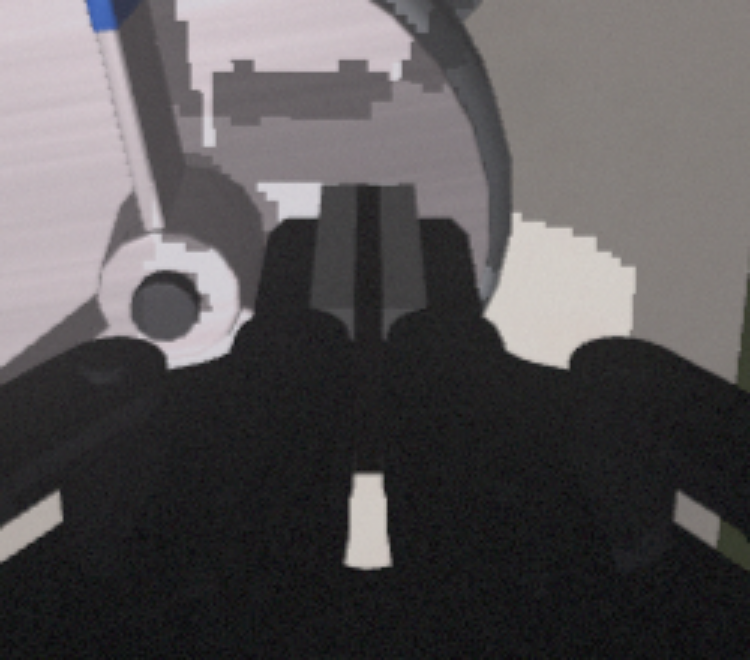

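Reported poses put the tips at z≈0.045, but in both cameras the fingers end at about 0.085–0.09. I'll test at this height by touching the vane slowly and checking whether it moves.

```bash
python3 -m crank '[0.4,-0.5,0.4,0,0,0,0, 0.8,-1.1,0.4,0,0,0,0, 1.1,-1.8,0.4,0,0,0,0, 1.2,-2.5,0.4,0,0,0,0, 1.2,-3.3,0.4,0,0,0,0]'; python3 - <<'E'
from rig import r
import cv2
c=r.capture("wrist"); cv2.imwrite("pics/w3.png",c["image"][:,:,::-1])
c=r.capture("scene"); cv2.imwrite("pics/s3.png",cv2.resize(c["image"][100:220,290:410,::-1],None,fx=5,fy=5,interpolation=cv2.INTER_CUBIC)); print(r.state()["tool_pos"],r.state()["ft_force"])
E
```

```text
time_s: 2.85
tool_pos: [0.6045, 0.0165, 0.0551]
ee_rot: [[1.0, 0.001, 0.0], [0.001, -1.0, -0.0], [0.0, 0.0, -1.0]]
ft_force: [0.2, 0.4, -0.4]
finger_gap: -0.003
[0.60395367 0.01705318 0.05491434] [ 0.15226597  0.19248012 -0.07264875]
```

View pics/w3.png

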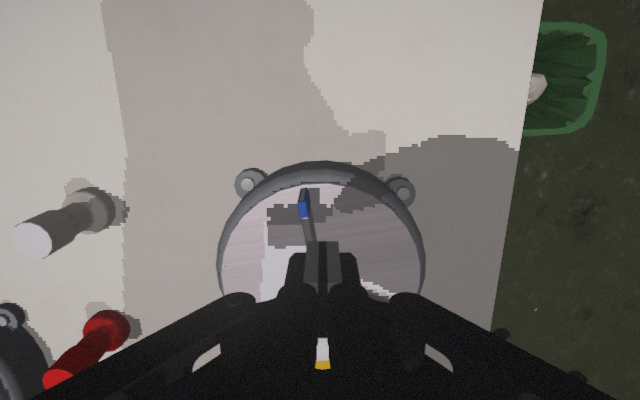

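View pics/s3.png

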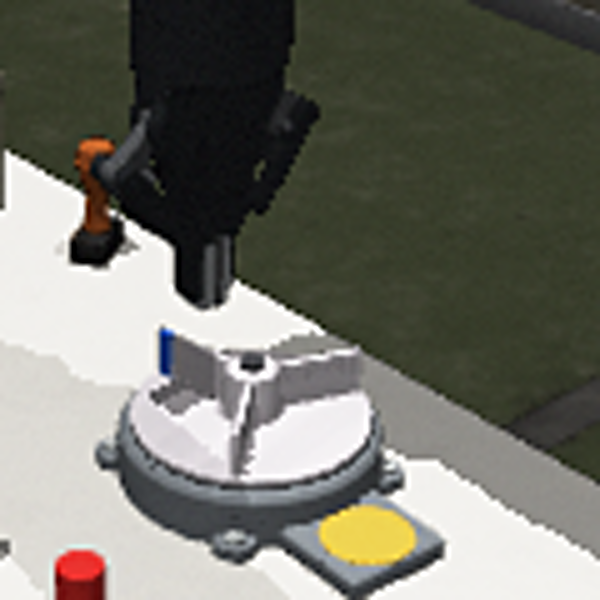

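The vane didn't move although the finger passed over it, so the fingers really do end higher than reported. I'll measure the tip height.

```bash
python3 - <<'E'
from rig import r
from h import *
c=r.capture("scene"); D=c["range_z"]; s=r.state(); t=np.array(s["tool_pos"]); print(t)
def P(u,v):
    z=D[v,u]; p=c["world_from_camera"]@np.r_[np.linalg.solve(c["mtx"],[u,v,1.])*z,1]; return p[:3]
for v in range(150,164):
    print(v,[P(u,v).round(3).tolist() for u in (327,331,335)])
for z in (.045,.075,.08,.085,.09):print(z,project(c,np.array([t[0]-.011,t[1]+.0,z])).round(1))
E
```

```text
[0.60390042 0.01641989 0.05486355]
150 [[0.606, 0.027, 0.112], [0.596, 0.023, 0.115], [0.594, 0.012, 0.112]]
151 [[0.603, 0.03, 0.112], [0.595, 0.024, 0.113], [0.593, 0.012, 0.11]]
152 [[0.602, 0.03, 0.11], [0.595, 0.024, 0.111], [0.592, 0.013, 0.108]]
153 [[0.601, 0.031, 0.107], [0.596, 0.023, 0.107], [0.592, 0.013, 0.105]]
154 [[0.603, 0.03, 0.104], [0.595, 0.024, 0.105], [0.593, 0.013, 0.102]]
155 [[0.602, 0.03, 0.101], [0.596, 0.023, 0.101], [0.593, 0.012, 0.099]]
156 [[0.605, 0.028, 0.097], [0.595, 0.024, 0.1], [0.591, 0.014, 0.098]]
157 [[0.604, 0.029, 0.095], [0.593, 0.025, 0.098], [0.592, 0.013, 0.094]]
158 [[0.6, 0.032, 0.095], [0.592, 0.026, 0.096], [0.593, 0.012, 0.09]]
159 [[0.604, 0.029, 0.089], [0.592, 0.026, 0.093], [0.594, 0.011, 0.087]]
160 [[0.714, -0.07, -0.0], [0.595, 0.023, 0.088], [0.695, -0.084, 0.003]]
161 [[0.707, -0.065, 0.001], [0.596, 0.022, 0.084], [0.693, -0.082, 0.001]]
162 [[0.705, -0.062, 0.0], [0.696, -0.069, 0.001], [0.692, -0.081, -0.001]]
163 [[0.7, -0.058, 0.001], [0.693, -0.067, 0.001], [0.684, -0.074, 0.002]]
0.045 [333.2 174.3]
0.075 [333.6 164. ]
0.08 [333.6 162.2]
0.085 [333.7 160.5]
0.09 [333.7 158.7]
```

Depth puts the tip at z≈0.084 when tool z reads 0.055, so the shut tips sit about 29 mm above the reported TCP. The description says 11 mm below. I'll trust what I measured: back off, then lower with force checks.

```bash
python3 -m crank '[0,1,0,0,0,0,0, -0.3,2,0,0,0,0,0, -0.7,3,0,0,0,0,0, -1.1,3.6,0,0,0,0,0, -1.1,3.6,1,0,0,0,0]'; python3 -m crank '[0,0,0.7,0,0,0,0, 0,0,1.4,0,0,0,0, 0,0,2,0,0,0,0, 0,0,2.4,0,0,0,0, 0,0,2.4,0,0,0,0]';  python3 - <<'E'
from rig import r
import cv2
c=r.capture("scene"); cv2.imwrite("pics/s4.png",cv2.resize(c["image"][100:220,290:410,::-1],None,fx=5,fy=5,interpolation=cv2.INTER_CUBIC)); print(r.state()["tool_pos"],r.state()["ft_force"])
E
```

```text
time_s: 3.5
tool_pos: [0.5936, -0.022, 0.0459]
ee_rot: [[1.0, -0.002, 0.002], [-0.002, -1.0, -0.001], [0.002, 0.001, -1.0]]
ft_force: [0.7, -0.1, -0.8]
finger_gap: -0.003
time_s: 4.0
tool_pos: [0.5925, -0.02, 0.02]
ee_rot: [[1.0, 0.001, -0.001], [0.001, -1.0, 0.0], [-0.001, -0.0, -1.0]]
ft_force: [-0.4, -0.1, 0.8]
finger_gap: -0.002
[ 0.59281981 -0.0201028   0.02048169] [ 0.6249074   1.01875121 -0.17815387]
```

View pics/s4.png

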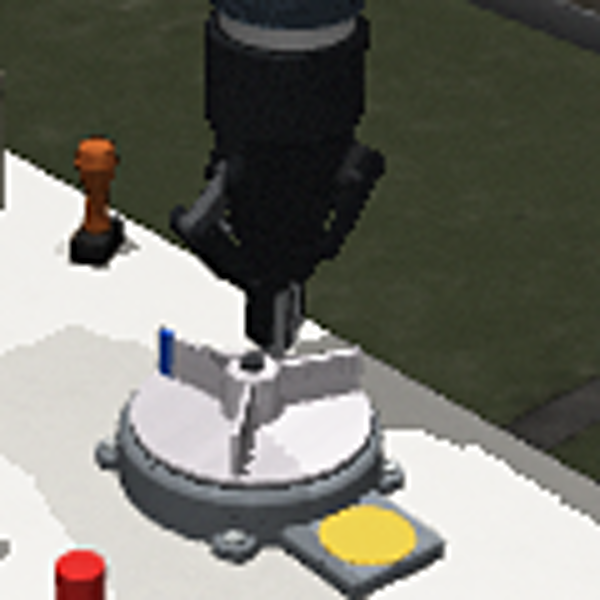

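```bash
cat > n.py <<'E'
import sys,numpy as np
from rig import r
from h import *
C={"R":np.array([.567,.0195]),"L":np.array([.4703,.295])}[sys.argv[1]]
st=float(sys.argv[2]); R=float(sys.argv[3]) if len(sys.argv)>3 else .043
s=r.state(); t=np.array(s["tool_pos"]); d=t[:2]-C; a=np.degrees(np.arctan2(d[1],d[0]))
print("t",round(s["time_s"],2),"ang",a.round(1),"r",np.linalg.norm(d).round(4),"z",t[2].round(4),"F",np.round(s["ft_force"],1))
for k in range(1,6):
    b=np.radians(a+st*k); p=C+R*np.array([np.cos(b),np.sin(b)])-t[:2]; print((p*[100,-100]).round(1).tolist(),end=' ')
print()
E
python3 -m crank '[0,0,0.6,0,0,0,0, 0.3,-0.5,0.6,0,0,0,0, 0.7,-1.1,0.6,0,0,0,0, 1,-1.7,0.6,0,0,0,0, 1.2,-2.4,0.6,0,0,0,0]'; python3 n.py R 8
```

```text
time_s: 4.55
tool_pos: [0.6059, 0.0043, 0.0151]
ee_rot: [[1.0, 0.001, 0.001], [0.001, -1.0, -0.0], [0.001, 0.0, -1.0]]
ft_force: [0.2, -0.0, 0.5]
finger_gap: -0.003
t 4.55 ang -21.4 r 0.0417 z 0.0151 F [ 0.2 -0.   0.5]
[0.3, -0.5] [0.4, -1.1] [0.4, -1.7] [0.3, -2.3] [0.2, -2.9]
```

```bash
python3 -m crank '[0.2,-0.6,0,0,0,0,0, 0.3,-1.2,0,0,0,0,0, 0.4,-1.8,0,0,0,0,0, 0.3,-2.4,0,0,0,0,0, 0.2,-3,0,0,0,0,0]'; python3 n.py R 9;  python3 - <<'E'
from rig import r
import cv2
c=r.capture("wrist"); cv2.imwrite("pics/w5.png",c["image"][:,:,::-1])
E
```

```text
time_s: 5.05
tool_pos: [0.607, 0.0341, 0.0149]
ee_rot: [[1.0, 0.0, 0.0], [0.0, -1.0, -0.0], [0.0, 0.0, -1.0]]
ft_force: [0.0, -0.2, -0.3]
finger_gap: -0.003
t 5.05 ang 20.1 r 0.0426 z 0.0149 F [ 0.  -0.2 -0.3]
[-0.2, -0.6] [-0.6, -1.2] [-1.1, -1.7] [-1.6, -2.1] [-2.2, -2.4]
```

View pics/w5.png

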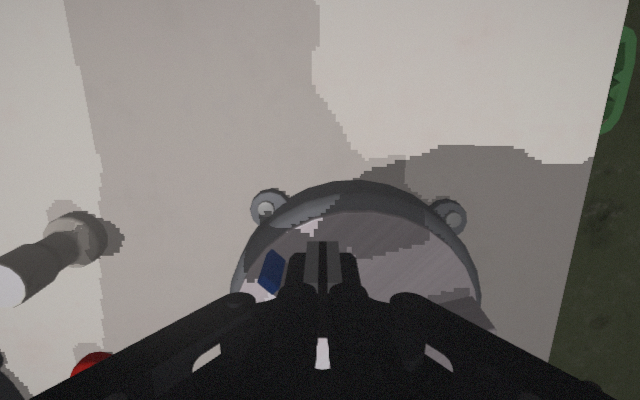

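```bash
python3 -m crank '[-0.2,-0.6,0,0,0,0,0, -0.6,-1.2,0,0,0,0,0, -1.1,-1.7,0,0,0,0,0, -1.6,-2.1,0,0,0,0,0, -2.2,-2.4,0,0,0,0,0]'; python3 n.py R 8
```

```text
time_s: 5.6
tool_pos: [0.5846, 0.0581, 0.0149]
ee_rot: [[1.0, 0.001, 0.0], [0.001, -1.0, -0.0], [0.0, 0.0, -1.0]]
ft_force: [-0.1, -0.2, -0.5]
finger_gap: -0.003
t 5.6 ang 65.5 r 0.0424 z 0.0149 F [-0.1 -0.2 -0.5]
[-0.5, -0.3] [-1.1, -0.4] [-1.7, -0.4] [-2.3, -0.4] [-2.9, -0.3]
```

```bash
python3 -m crank '[-0.5,-0.2,0,0,0,0,0, -1.1,-0.4,0,0,0,0,0, -1.7,-0.4,0,0,0,0,0, -2.3,-0.4,0,0,0,0,0]'; python3 n.py R 4
```

```text
time_s: 6.0
tool_pos: [0.5616, 0.0616, 0.0149]
ee_rot: [[1.0, 0.0, 0.0], [0.0, -1.0, -0.0], [0.0, 0.0, -1.0]]
ft_force: [1.0, 0.0, -0.5]
finger_gap: -0.001
t 6.0 ang 97.3 r 0.0424 z 0.0149 F [ 1.   0.  -0.5]
[-0.3, -0.0] [-0.6, 0.1] [-0.9, 0.2] [-1.2, 0.3] [-1.4, 0.4]
```

```bash
python3 -m crank '[-0.3,0,0,0,0,0,0, -0.6,0.1,0,0,0,0,0, -0.9,0.2,0,0,0,0,0]'; python3 n.py R 4
```

```text
time_s: 6.3
tool_pos: [0.5531, 0.0595, 0.015]
ee_rot: [[1.0, 0.0, 0.0], [0.0, -1.0, -0.0], [0.0, 0.0, -1.0]]
ft_force: [0.7, -0.5, 0.0]
finger_gap: 0.0
t 6.3 ang 109.2 r 0.0423 z 0.015 F [ 0.7 -0.5  0. ]
[-0.3, 0.0] [-0.6, 0.2] [-0.8, 0.3] [-1.1, 0.5] [-1.3, 0.7]
```

```bash
sed -i 's/^for k in/print("Ft",round(float(-np.dot(s["ft_force"][:2],[-d[1],d[0]])\/np.linalg.norm(d)),2));\nfor k in/' n.py; python3 -m crank '[-0.3,0.1,0,0,0,0,0, -0.6,0.2,0,0,0,0,0, -0.8,0.4,0,0,0,0,0]'; python3 n.py R 4
```

```text
time_s: 6.6
tool_pos: [0.5447, 0.0556, 0.0148]
ee_rot: [[1.0, 0.0, -0.0], [0.0, -1.0, 0.0], [-0.0, -0.0, -1.0]]
ft_force: [1.1, 1.3, -0.3]
finger_gap: 0.002
t 6.6 ang 121.7 r 0.0424 z 0.0148 F [ 1.1  1.3 -0.3]
Ft 1.61
[-0.3, 0.1] [-0.5, 0.3] [-0.7, 0.5] [-1.0, 0.7] [-1.1, 0.9]
```

```bash
python3 -m crank '[-0.3,0.2,0,0,0,0,0, -0.5,0.3,0,0,0,0,0, -0.8,0.5,0,0,0,0,0]'|grep ft; python3 n.py R 4
```

```text
ft_force: [0.7, 0.4, 0.1]
t 6.9 ang 134.1 r 0.0432 z 0.0149 F [0.7 0.4 0.1]
Ft 0.8
[-0.2, 0.2] [-0.4, 0.5] [-0.6, 0.7] [-0.7, 1.0] [-0.9, 1.2]
```

```bash
python3 -m crank '[-0.2,0.2,0,0,0,0,0, -0.4,0.5,0,0,0,0,0, -0.6,0.7,0,0,0,0,0]'|grep ft; python3 n.py R 4
```

```text
ft_force: [0.6, 0.4, 0.6]
t 7.2 ang 146.6 r 0.0433 z 0.0149 F [0.6 0.4 0.6]
Ft 0.67
[-0.1, 0.3] [-0.3, 0.5] [-0.4, 0.8] [-0.5, 1.1] [-0.6, 1.4]
```

```bash
python3 -m crank '[-0.1,0.3,0,0,0,0,0, -0.3,0.5,0,0,0,0,0, -0.4,0.8,0,0,0,0,0]'|grep ft; python3 n.py R 4
```

```text
ft_force: [0.7, 0.2, 0.1]
t 7.5 ang 158.4 r 0.0433 z 0.0148 F [0.7 0.2 0.1]
Ft 0.41
[-0.1, 0.3] [-0.2, 0.6] [-0.2, 0.9] [-0.3, 1.2] [-0.3, 1.5]
```

```bash
python3 -m crank '[-0.1,0.3,0,0,0,0,0, -0.2,0.6,0,0,0,0,0, -0.2,0.9,0,0,0,0,0]'|grep ft; python3 n.py R 4
```

```text
ft_force: [-0.1, 0.0, 1.0]
t 7.8 ang 170.7 r 0.0426 z 0.0149 F [-0.1  0.   1. ]
Ft 0.0
[-0.1, 0.3] [-0.1, 0.6] [-0.1, 0.9] [-0.1, 1.2] [-0.0, 1.5]
```

```bash
python3 -m crank '[0,0.3,0,0,0,0,0, -0.1,0.6,0,0,0,0,0, -0.1,0.9,0,0,0,0,0]'|grep ft; python3 n.py R 4
```

```text
ft_force: [-0.4, 1.4, 0.2]
t 8.1 ang -177.2 r 0.0432 z 0.0148 F [-0.4  1.4  0.2]
Ft 1.4
[0.0, 0.3] [0.1, 0.6] [0.2, 0.9] [0.2, 1.2] [0.4, 1.5]
```

```bash
python3 -m crank '[0,0.3,0,0,0,0,0, 0.1,0.6,0,0,0,0,0, 0.2,0.9,0,0,0,0,0]'|grep ft; python3 n.py R 4
```

```text
ft_force: [-0.5, 0.1, -0.3]
t 8.4 ang -164.7 r 0.0424 z 0.0149 F [-0.5  0.1 -0.3]
Ft 0.19
[0.0, 0.3] [0.1, 0.6] [0.3, 0.9] [0.4, 1.1] [0.6, 1.4]
```

```bash
python3 -m crank '[0,0.3,0,0,0,0,0, 0.1,0.6,0,0,0,0,0, 0.3,0.9,0,0,0,0,0]'|grep ft; python3 n.py R 4
```

```text
ft_force: [-1.3, 0.8, -0.4]
t 8.7 ang -152.1 r 0.043 z 0.0148 F [-1.3  0.8 -0.4]
Ft 1.28
[0.2, 0.3] [0.3, 0.5] [0.5, 0.7] [0.7, 1.0] [0.9, 1.2]
```

```bash
python3 -m crank '[0.2,0.3,0,0,0,0,0, 0.3,0.5,0,0,0,0,0, 0.5,0.7,0,0,0,0,0]'|grep ft; python3 n.py R 4
```

```text
ft_force: [-0.2, 0.5, -0.4]
t 9.0 ang -140.6 r 0.0427 z 0.0148 F [-0.2  0.5 -0.4]
Ft 0.52
[0.2, 0.2] [0.4, 0.5] [0.6, 0.7] [0.9, 0.8] [1.1, 1.0]
```

```bash
python3 -m crank '[0.2,0.2,0,0,0,0,0, 0.4,0.5,0,0,0,0,0, 0.6,0.7,0,0,0,0,0]'|grep ft; python3 n.py R 4
```

```text
ft_force: [0.3, 0.4, 0.1]
t 9.3 ang -128.1 r 0.0434 z 0.0148 F [0.3 0.4 0.1]
Ft -0.01
[0.3, 0.1] [0.5, 0.3] [0.8, 0.4] [1.1, 0.6] [1.3, 0.7]
```

```bash
python3 -m crank '[0.3,0.2,0,0,0,0,0, 0.5,0.3,0,0,0,0,0, 0.8,0.4,0,0,0,0,0]'|grep ft; python3 n.py R 4
```

```text
ft_force: [-0.8, 0.2, 0.6]
t 9.6 ang -116.4 r 0.0424 z 0.0148 F [-0.8  0.2  0.6]
Ft 0.82
[0.2, 0.2] [0.5, 0.3] [0.8, 0.4] [1.1, 0.4] [1.4, 0.5]
```

```bash
python3 -m crank '[0.3,0.1,0,0,0,0,0, 0.5,0.3,0,0,0,0,0, 0.8,0.4,0,0,0,0,0]'|grep ft; python3 n.py R 4
```

```text
ft_force: [-0.3, -0.0, -0.4]
t 9.9 ang -104.5 r 0.0434 z 0.0148 F [-0.3 -0.  -0.4]
Ft 0.29
[0.3, 0.0] [0.6, 0.1] [0.9, 0.1] [1.2, 0.1] [1.5, 0.1]
```

```bash
python3 -m crank '[0.3,0,0,0,0,0,0, 0.6,0.1,0,0,0,0,0, 0.9,0.1,0,0,0,0,0]'|grep ft; python3 n.py R 4
```

```text
ft_force: [-1.2, 0.6, -0.4]
t 10.2 ang -92.3 r 0.043 z 0.0148 F [-1.2  0.6 -0.4]
Ft 1.21
[0.3, -0.0] [0.6, -0.0] [0.9, -0.1] [1.2, -0.1] [1.5, -0.2]
```

```bash
python3 -m crank '[0.3,0,0,0,0,0,0, 0.6,0,0,0,0,0,0, 0.9,-0.1,0,0,0,0,0]'|grep ft; python3 n.py R 4
```

```text
ft_force: [-0.4, -0.1, -0.7]
t 10.5 ang -80.1 r 0.0426 z 0.0148 F [-0.4 -0.1 -0.7]
Ft 0.44
[0.3, -0.0] [0.6, -0.1] [0.9, -0.2] [1.1, -0.3] [1.4, -0.5]
```

```bash
python3 -m crank '[0.3,0,0,0,0,0,0, 0.6,-0.1,0,0,0,0,0, 0.9,-0.2,0,0,0,0,0]'|grep ft; python3 n.py R 4
```

```text
ft_force: [-0.1, -0.3, -1.2]
t 10.8 ang -67.7 r 0.0431 z 0.0149 F [-0.1 -0.3 -1.2]
Ft 0.19
[0.3, -0.1] [0.5, -0.3] [0.8, -0.4] [1.0, -0.6] [1.3, -0.8]
```

```bash
python3 -m crank '[0.3,-0.2,0,0,0,0,0, 0.6,-0.4,0,0,0,0,0, 0.9,-0.6,0,0,0,0,0]'|grep ft; python3 n.py R 9; python3 - <<'E'
from rig import r
import cv2
c=r.capture("wrist"); cv2.imwrite("pics/w6.png",c["image"][:,:,::-1])
c=r.capture("scene"); cv2.imwrite("pics/s6.png",cv2.resize(c["image"][100:220,290:410,::-1],None,fx=5,fy=5,interpolation=cv2.INTER_CUBIC))
E
```

```text
ft_force: [-1.7, -0.7, 0.2]
t 11.1 ang -53.0 r 0.0422 z 0.0149 F [-1.7 -0.7  0.2]
Ft 1.81
[0.6, -0.4] [1.0, -0.9] [1.3, -1.5] [1.6, -2.1] [1.7, -2.8]
```

View pics/w6.png

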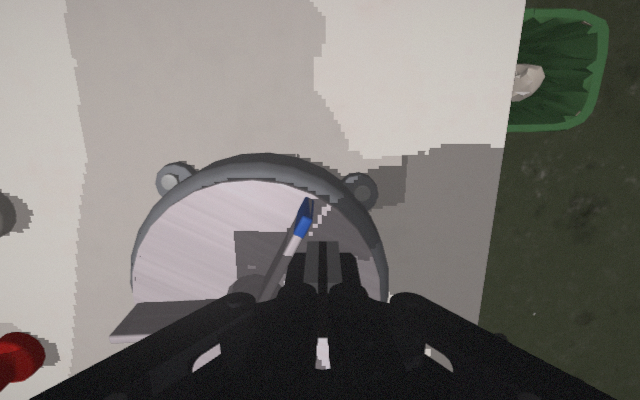

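View pics/s6.png

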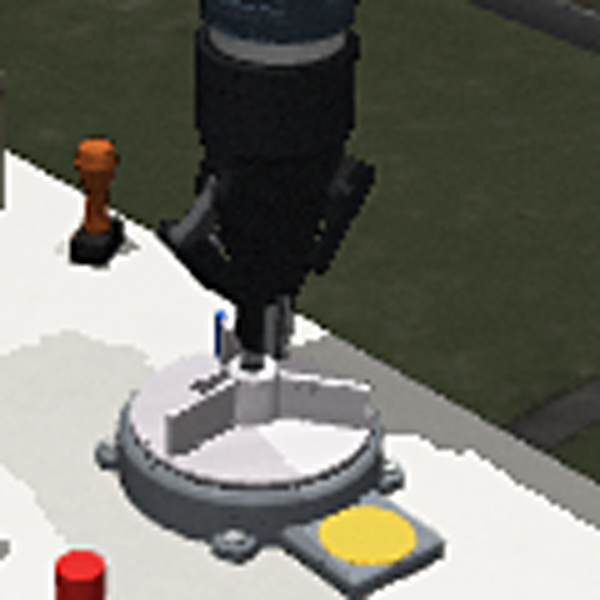

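Wheel R has passed 5.2 rad without resistance, with the blue vane ahead of the finger at wrist (303,215). It runs free, so I'll finish the one and a quarter turns.

```bash
python3 -m crank '[0.5,-0.4,0,0,0,0,0, 0.9,-0.9,0,0,0,0,0, 1.3,-1.5,0,0,0,0,0, 1.6,-2.1,0,0,0,0,0, 1.7,-2.8,0,0,0,0,0]'|grep ft; python3 n.py R 9
```

```text
ft_force: [-0.2, -1.0, -0.0]
t 11.7 ang -7.2 r 0.043 z 0.0149 F [-0.2 -1.  -0. ]
Ft 0.98
[0.0, -0.7] [-0.0, -1.3] [-0.2, -2.0] [-0.5, -2.6] [-0.9, -3.2]
```

```bash
python3 -m crank '[0,-0.7,0,0,0,0,0, 0,-1.3,0,0,0,0,0, -0.2,-2,0,0,0,0,0, -0.5,-2.6,0,0,0,0,0, -0.9,-3.2,0,0,0,0,0]'|grep ft; python3 n.py R 9
```

```text
ft_force: [-0.1, -0.7, 0.0]
t 12.2 ang 39.1 r 0.0423 z 0.0149 F [-0.1 -0.7  0. ]
Ft 0.49
[-0.4, -0.5] [-0.9, -0.9] [-1.5, -1.3] [-2.2, -1.5] [-2.8, -1.6]
```

```bash
python3 -m crank '[-0.4,-0.5,0,0,0,0,0, -0.9,-0.9,0,0,0,0,0, -1.5,-1.3,0,0,0,0,0, -2.2,-1.5,0,0,0,0,0, -2.2,-1.5,-1,0,0,0,0]'|grep ft; python3 -m crank '[0,0,-4,0,0,0,0, 0,0,-8,0,0,0,0, 0,-3,-8,0,0,0,0, -3,-7,-8,0,0,0,0, -6,-11,-8,0,0,0,0]'
```

```text
ft_force: [0.5, 0.4, -1.2]
time_s: 13.2
tool_pos: [0.5345, 0.1047, 0.1056]
ee_rot: [[0.998, 0.058, -0.002], [0.058, -0.998, 0.032], [0.0, -0.032, -1.0]]
ft_force: [-0.3, 0.6, -0.2]
finger_gap: 0.005
```

```bash
python3 - <<'E'
from rig import r
from h import *
c=r.capture("top"); np.savez("top1.npz",**c)
cv2.imwrite("pics/t1.png",cv2.resize(c["image"][110:290,215:425,::-1],None,fx=3.6,fy=3.2,interpolation=cv2.INTER_CUBIC))
t=np.array(r.state()["tool_pos"]);print(t)
for ce,s in blobs(c,lambda h,s,v:(h>100)&(h<130)&(s>70)&(v>60),4):
    if 215<ce[0]<425 and 120<ce[1]<280: p=ray(c,*ce,.061); d=p[:2]-[.567,.0195]; print(ce.round(1),p.round(4),np.degrees(np.arctan2(d[1],d[0])))
E
```

```text
[0.53022888 0.1055633  0.10494201]
[255.5 190. ] [0.5237 0.2857 0.061 ] 99.22839054636366
```

View pics/t1.png

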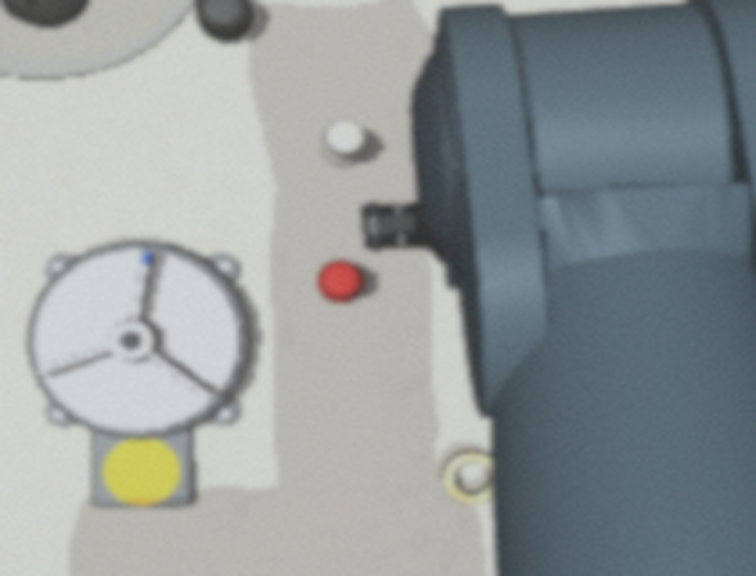

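```bash
python3 - <<'E'
from rig import r
from h import *
c=load("top1.npz")
t=np.array([.5302,.1056,.105])
for dz in (0,.03,.1,.2): u,v=project(c,t+[0,0,dz]); print(dz,u,v,"crop",(u-215)*3.6,(v-110)*3.2)
c=r.capture("top")
cv2.imwrite("pics/t2.png",c["image"][:,:,::-1])
c=r.capture("scene"); cv2.imwrite("pics/s7.png",c["image"][:,:,::-1])
s=r.state(); print(s["tool_pos"],np.round(s["ee_rot"],3).tolist(),np.round(s["joint_positions"],1))
E
```

```text
0 344.3431276011108 183.817705730183 crop 465.63525936399884 236.21665833658562
0.03 345.3224885209308 182.98203459089657 crop 469.16095867535086 233.54251069086905
0.1 347.8617264421091 180.81534833298426 crop 478.3022151915928 226.60911466554964
0.2 352.26057546695466 177.06188921311534 crop 494.1380716810368 214.59804548196908
[0.53379196 0.10404056 0.10509957] [[0.998, 0.058, -0.003], [0.058, -0.998, 0.03], [-0.001, -0.03, -1.0]] [  3.3  20.8 -11.6  57.7   1.7 179.9]
```

View pics/t2.png

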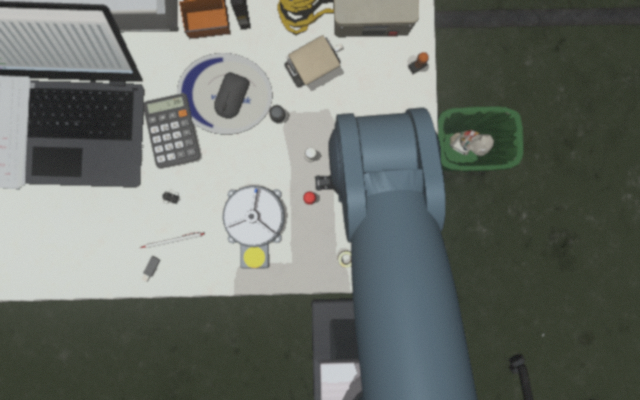

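View pics/s7.png

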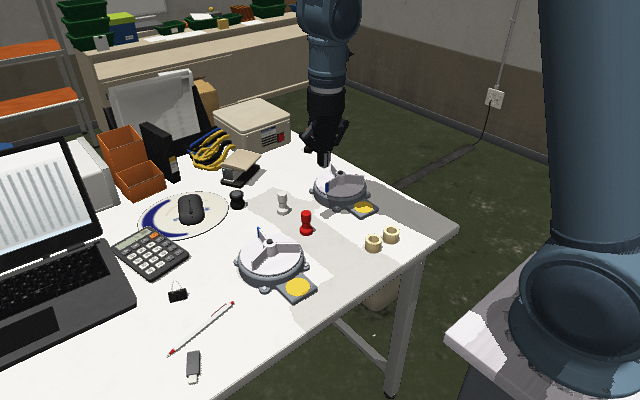

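Joint 6 is at its limit of 179.9°, so this yaw can't go further left, and the tool has tilted about 2°. I'll turn the tool to yaw 180, which is an equivalent grasp, and square it up.

```bash
for i in 1; do python3 -m crank '[0,0,-1,0,0,-8.5,0, 0,0,-2,0,0,-17,0, 0,0,-3,0,0,-25.5,0, 0,0,-3,0,0,-34,0, 0,0,-3,0,0,-42.5,0]'; done; python3 -m crank '[0,0,0,0,0,-8.5,0, 0,0,0,0,0,-17,0, 0,0,0,0,0,-25.5,0, 0,0,0,0,0,-34,0, 0,0,0,0,0,-42.5,0]'; python3 -m crank '[0,0,0,0,0,-8.5,0, 0,0,0,0,0,-17,0, 0,0,0,0,0,-25.5,0, 0,0,0,0,0,-34,0, 0,0,0,0,0,-42.5,0]' ; python3 - <<'E'
from rig import r
import numpy as np
from scipy.spatial.transform import Rotation as R
s=r.state(); a=R.from_matrix(s["ee_rot"]); b=R.from_matrix([[-1,0,0],[0,1,0],[0,0,-1]])
print((a.inv()*b).as_rotvec(degrees=True).round(1),s["joint_positions"])
E
```

```text
time_s: 13.85
tool_pos: [0.5366, 0.1022, 0.1355]
ee_rot: [[0.694, 0.72, -0.0], [0.72, -0.694, 0.03], [0.022, -0.021, -1.0]]
ft_force: [-0.3, 0.2, -0.9]
finger_gap: 0.002
time_s: 14.35
tool_pos: [0.5362, 0.1022, 0.135]
ee_rot: [[0.025, 1.0, -0.001], [0.999, -0.025, 0.03], [0.03, -0.002, -1.0]]
ft_force: [-0.1, -0.3, 0.1]
finger_gap: 0.0
time_s: 14.85
tool_pos: [0.5361, 0.1022, 0.135]
ee_rot: [[-0.657, 0.754, -0.001], [0.754, 0.657, 0.03], [0.024, 0.019, -1.0]]
ft_force: [0.7, -0.6, -0.6]
finger_gap: -0.002
[  1.6  -0.8 -48.9] [ 3.05513639 19.76116783 -8.45041907 61.77908935  1.73043495 51.99783444]
```

```bash
python3 -m crank '[0,0,0,0.3,-0.1,-8.5,0, 0,0,0,0.6,-0.2,-17,0, 0,0,0,0.9,-0.4,-25.5,0, 0,0,0,1.2,-0.6,-34,0, 0,0,0,1.4,-0.7,-42.5,0]';python3 - <<'E'
from rig import r
import numpy as np
from scipy.spatial.transform import Rotation as R
s=r.state(); a=R.from_matrix(s["ee_rot"]); b=R.from_matrix([[-1,0,0],[0,1,0],[0,0,-1]])
print((a.inv()*b).as_rotvec(degrees=True).round(1),s["tool_pos"])
d=np.array([.4703+.043*np.cos(np.radians(-68)),.295+.043*np.sin(np.radians(-68))])-s["tool_pos"][:2]
print(d, a.inv().apply([*d,0])*100)
E
```

```text
time_s: 15.35
tool_pos: [0.5362, 0.1023, 0.135]
ee_rot: [[-0.994, 0.112, -0.002], [0.112, 0.994, 0.003], [0.002, 0.003, -1.0]]
ft_force: [0.4, -0.8, -0.1]
finger_gap: 0.002
[ 0.2 -0.1 -6.4] [0.53618249 0.10232013 0.13497107]
[-0.0497744   0.15281096] [ 6.65839578 14.62698717  0.06184955]
```

```bash
python3 -m crank '[1.3,2.9,0,0,0,-3,0, 2.7,5.8,0,0.1,0,-6.4,0, 4,8.8,0,0.2,-0.1,-6.4,0, 5.3,11.7,0,0.2,-0.1,-6.4,0, 6.7,14.6,0,0.2,-0.1,-6.4,0]'; python3 -m crank '[0,0,0,0,0,0,0]'; python3 n.py L 8
```

```text
time_s: 15.85
tool_pos: [0.4865, 0.2567, 0.1358]
ee_rot: [[-1.0, 0.007, -0.0], [0.007, 1.0, 0.0], [0.0, 0.0, -1.0]]
ft_force: [-0.1, -0.5, 0.9]
finger_gap: -0.001
time_s: 15.95
tool_pos: [0.4854, 0.2587, 0.1357]
ee_rot: [[-1.0, 0.002, -0.001], [0.002, 1.0, 0.002], [0.001, 0.002, -1.0]]
ft_force: [0.0, 0.1, 0.3]
finger_gap: 0.002
t 15.95 ang -67.4 r 0.0393 z 0.1357 F [0.  0.1 0.3]
Ft -0.05
[0.7, 0.1] [1.2, -0.3] [1.6, -0.7] [2.0, -1.1] [2.3, -1.7]
```

```bash
sed -i 's/\[100,-100\]/[-100,100]/' n.py; python3 -m crank '[0,-0.3,3,0,0,0,0, 0,-0.3,6,0,0,0,0, 0,-0.3,9,0,0,0,0, 0,-0.3,11,0,0,0,0, 0,-0.3,12.1,0,0,0,0]'; python3 n.py L 8; python3 - <<'E'
from rig import r
import cv2
c=r.capture("wrist"); cv2.imwrite("pics/w8.png",c["image"][:,:,::-1])
c=r.capture("scene"); cv2.imwrite("pics/s8.png",cv2.resize(c["image"][180:320,200:360,::-1],None,fx=4,fy=4,interpolation=cv2.INTER_CUBIC))
E
```

```text
time_s: 16.45
tool_pos: [0.485, 0.2514, 0.0126]
ee_rot: [[-1.0, 0.007, -0.004], [0.007, 1.0, -0.001], [0.004, -0.001, -1.0]]
ft_force: [0.4, 0.1, -0.5]
finger_gap: 0.005
t 16.45 ang -71.4 r 0.046 z 0.0126 F [ 0.4  0.1 -0.5]
Ft -0.4
[-0.5, 0.5] [-1.0, 0.8] [-1.4, 1.2] [-1.9, 1.6] [-2.2, 2.1]
```

View pics/s8.png

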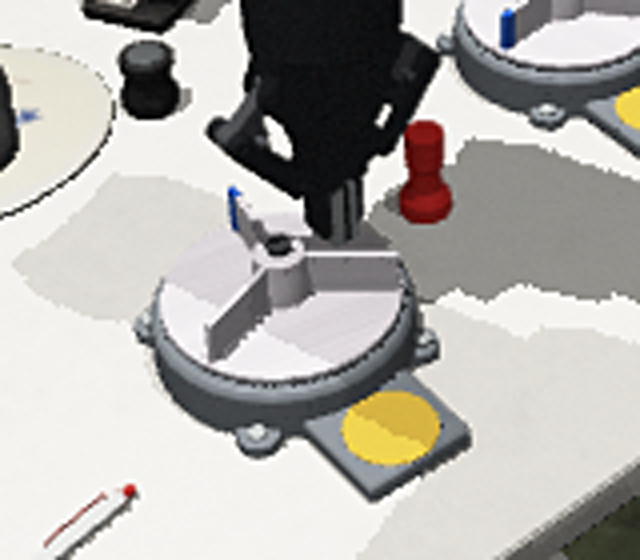

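View pics/w8.png

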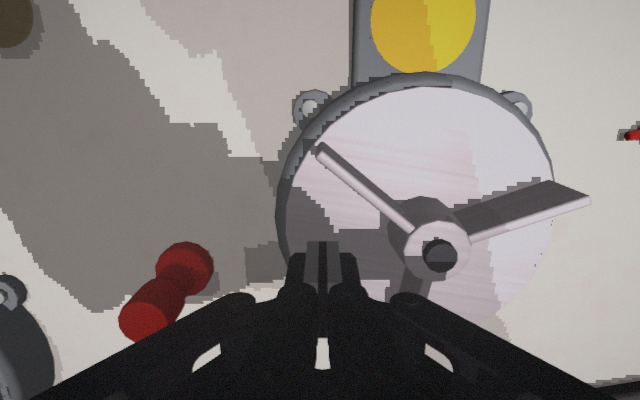

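```bash
python3 n.py L 8; python3 -m crank '[-0.4,0.4,0,0,0,0,0, -0.9,0.8,0,0,0,0,0, -1.4,1.2,0,0,0,0,0, -1.8,1.7,0,0,0,0,0, -2.1,2.2,0,0,0,0,0]';python3 n.py L 8
```

```text
t 16.55 ang -71.6 r 0.0457 z 0.0132 F [-0.5  1.   0.4]
Ft 0.18
[-0.5, 0.5] [-1.0, 0.8] [-1.5, 1.2] [-1.9, 1.6] [-2.2, 2.1] 
time_s: 17.05
tool_pos: [0.5071, 0.2751, 0.015]
ee_rot: [[-1.0, 0.006, -0.001], [0.006, 1.0, 0.0], [0.001, 0.0, -1.0]]
ft_force: [-0.7, -0.9, 0.8]
finger_gap: 0.005
t 17.05 ang -28.4 r 0.0419 z 0.015 F [-0.7 -0.9  0.8]
Ft 1.11
[-0.3, 0.5] [-0.5, 1.1] [-0.6, 1.7] [-0.6, 2.3] [-0.5, 2.9]
```

```bash
python3 -m crank '[-0.3,0.5,0,0,0,0,0, -0.5,1.1,0,0,0,0,0, -0.6,1.7,0,0,0,0,0, -0.6,2.3,0,0,0,0,0, -0.5,2.9,0,0,0,0,0]'|grep ft;python3 n.py L 8
```

```text
ft_force: [0.1, -0.1, 1.0]
t 17.55 ang 12.3 r 0.0421 z 0.0145 F [ 0.1 -0.1  1. ]
Ft 0.1
[0.1, 0.6] [0.3, 1.1] [0.7, 1.6] [1.0, 2.1] [1.5, 2.5]
```

```bash
python3 -m crank '[0.1,0.6,0,0,0,0,0, 0.3,1.1,0,0,0,0,0, 0.7,1.6,0,0,0,0,0, 1,2.1,0,0,0,0,0, 1.5,2.5,0,0,0,0,0]'|grep ft;python3 n.py L 8
```

```text
ft_force: [0.4, -0.5, -0.2]
t 18.05 ang 52.4 r 0.0429 z 0.0147 F [ 0.4 -0.5 -0.2]
Ft 0.61
[0.5, 0.3] [1.0, 0.6] [1.6, 0.8] [2.2, 0.9] [2.8, 0.9]
```

```bash
python3 -m crank '[0.5,0.3,0,0,0,0,0, 1,0.6,0,0,0,0,0, 1.6,0.8,0,0,0,0,0, 2.2,0.9,0,0,0,0,0, 2.8,0.9,0,0,0,0,0]'|grep ft;python3 n.py L 4
```

```text
ft_force: [1.0, -0.6, -0.1]
t 18.55 ang 92.8 r 0.0429 z 0.0147 F [ 1.  -0.6 -0.1]
Ft 0.98
[0.3, -0.0] [0.6, -0.1] [0.9, -0.1] [1.2, -0.2] [1.5, -0.3]
```

```bash
python3 -m crank '[0.3,0,0,0,0,0,0, 0.6,-0.1,0,0,0,0,0, 0.9,-0.1,0,0,0,0,0]'|grep ft;python3 n.py L 4
```

```text
ft_force: [0.6, -0.6, -0.7]
t 18.85 ang 104.4 r 0.043 z 0.0147 F [ 0.6 -0.6 -0.7]
Ft 0.42
[0.3, -0.1] [0.6, -0.2] [0.8, -0.3] [1.1, -0.5] [1.4, -0.6]
```

```bash
python3 -m crank '[0.3,-0.1,0,0,0,0,0, 0.6,-0.2,0,0,0,0,0, 0.8,-0.3,0,0,0,0,0]'|grep ft;python3 n.py L 4
```

```text
ft_force: [0.2, 0.2, 0.5]
t 19.15 ang 116.1 r 0.043 z 0.0147 F [0.2 0.2 0.5]
Ft 0.3
[0.3, -0.1] [0.5, -0.3] [0.8, -0.5] [1.0, -0.7] [1.2, -0.9]
```

```bash
python3 -m crank '[0.3,-0.1,0,0,0,0,0, 0.5,-0.3,0,0,0,0,0, 0.8,-0.5,0,0,0,0,0]'|grep ft;python3 n.py L 4
```

```text
ft_force: [0.3, 0.6, -0.0]
t 19.45 ang 128.4 r 0.0431 z 0.0147 F [ 0.3  0.6 -0. ]
Ft 0.64
[0.2, -0.2] [0.4, -0.4] [0.6, -0.6] [0.8, -0.9] [1.0, -1.1]
```

```bash
python3 -m crank '[0.2,-0.2,0,0,0,0,0, 0.4,-0.4,0,0,0,0,0, 0.6,-0.6,0,0,0,0,0]'|grep ft;python3 n.py L 4
```

```text
ft_force: [0.8, 0.9, 1.1]
t 19.75 ang 139.9 r 0.043 z 0.0147 F [0.8 0.9 1.1]
Ft 1.18
[0.2, -0.2] [0.4, -0.5] [0.5, -0.7] [0.6, -1.0] [0.7, -1.3]
```

```bash
python3 -m crank '[0.2,-0.2,0,0,0,0,0, 0.4,-0.5,0,0,0,0,0, 0.5,-0.7,0,0,0,0,0]'|grep ft;python3 n.py L 4
```

```text
ft_force: [0.9, 0.6, 0.2]
t 20.05 ang 151.6 r 0.0433 z 0.0146 F [0.9 0.6 0.2]
Ft 0.98
[0.1, -0.3] [0.2, -0.6] [0.3, -0.8] [0.4, -1.1] [0.4, -1.4]
```

```bash
python3 -m crank '[0.1,-0.3,0,0,0,0,0, 0.2,-0.6,0,0,0,0,0, 0.3,-0.8,0,0,0,0,0]'|grep ft;python3 n.py L 4
```

```text
ft_force: [0.3, 0.1, -0.3]
t 20.35 ang 162.8 r 0.0427 z 0.0147 F [ 0.3  0.1 -0.3]
Ft 0.23
[0.1, -0.3] [0.2, -0.6] [0.2, -0.9] [0.2, -1.2] [0.2, -1.5]
```

```bash
python3 -m crank '[0.1,-0.3,0,0,0,0,0, 0.1,-0.6,0,0,0,0,0, 0.2,-0.9,0,0,0,0,0]'|grep ft;python3 n.py L 4
```

```text
ft_force: [1.9, 5.7, -1.7]
t 20.65 ang 173.3 r 0.0423 z 0.015 F [ 1.9  5.7 -1.7]
Ft 5.86
[0.1, -0.3] [0.1, -0.6] [0.1, -0.9] [0.0, -1.2] [-0.0, -1.5]
```

Wheel L pushes back with 5.9 N. I'll hold one row to confirm it isn't a transient.

```bash
python3 -m crank '[0,0,0,0,0,0,0]'|grep ft;python3 n.py L 4
```

```text
ft_force: [1.0, 5.0, -1.3]
t 20.75 ang 173.6 r 0.0425 z 0.015 F [ 1.   5.  -1.3]
Ft 5.09
[0.1, -0.3] [0.1, -0.6] [0.1, -0.9] [0.0, -1.2] [-0.0, -1.5]
```

The catch is confirmed at a steady 5 N. I'll back off, lift, and head for the red marker with the jaws opening to about 5 cm.

```bash
python3 -m crank '[0,0.5,0,0,0,0,0, 0,1,0,0,0,0,0, 0,1,-3,0,0,0,0, 0,1,-7,0,0,0,0, 0,1,-12,0,0,0,0]'; python3 -m crank '[-1.5,-2,0,0,0,0,5, -3,-5,0,0,0,0,5, -4.5,-8,0,0,0,0,5, -6,-10.5,0,0,0,0,5, -7.7,-13.4,0,0,0,0,5]';python3 -m crank '[0,0,0,0,0,0,5]'; python3 - <<'E'
from rig import r
from h import *
c=r.capture("wrist"); cv2.imwrite("pics/w9.png",c["image"][:,:,::-1])
s=r.state(); print(s["tool_pos"],s["finger_gap"])
c=r.capture("scene"); cv2.imwrite("pics/s9.png",cv2.resize(c["image"][100:320,200:420,::-1],None,fx=2.7,fy=2.7,interpolation=cv2.INTER_CUBIC));np.savez("sc9.npz",**c)
for ce,st in blobs(c,RED,30): print(ce,st)
for ce,st in blobs(c,BLU,8):
    p=ray(c,*ce,.05); print(ce.round(1),p.round(4))
E
```

```text
time_s: 21.25
tool_pos: [0.4254, 0.3076, 0.134]
ee_rot: [[-1.0, 0.006, -0.007], [0.006, 1.0, -0.004], [0.007, -0.004, -1.0]]
ft_force: [0.6, 0.3, 0.3]
finger_gap: -0.001
time_s: 21.75
tool_pos: [0.5035, 0.1734, 0.1343]
ee_rot: [[-1.0, 0.005, -0.003], [0.005, 1.0, -0.001], [0.003, -0.001, -1.0]]
ft_force: [0.2, 0.8, 0.5]
finger_gap: 0.581
time_s: 21.85
tool_pos: [0.5053, 0.1713, 0.1343]
ee_rot: [[-1.0, 0.01, -0.002], [0.01, 1.0, -0.002], [0.002, -0.002, -1.0]]
ft_force: [-0.7, -0.3, -1.0]
finger_gap: 0.581
[0.50413399 0.17291579 0.13417194] 0.5861489825373282
[305.58695652 223.65652174] [300 211  13  25 230]
[203.  136.6] [0.9778 0.1725 0.05  ]
[  5.4 145.5] [1.2805 0.6163 0.05  ]
[209.3 144.9] [0.9215 0.1827 0.05  ]
[188.3 150.3] [0.9305 0.2414 0.05  ]
[194.8 152.5] [0.9081 0.2336 0.05  ]
[326.5 187. ] [0.5559 0.0716 0.05  ]
[156.4 220.6] [0.6917 0.4314 0.05  ]
[289.6 259.2] [0.4174 0.286  0.05  ]
```

View pics/w9.png

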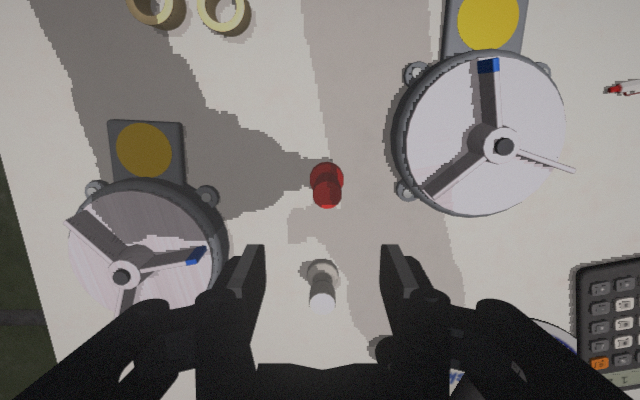

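View pics/s9.png

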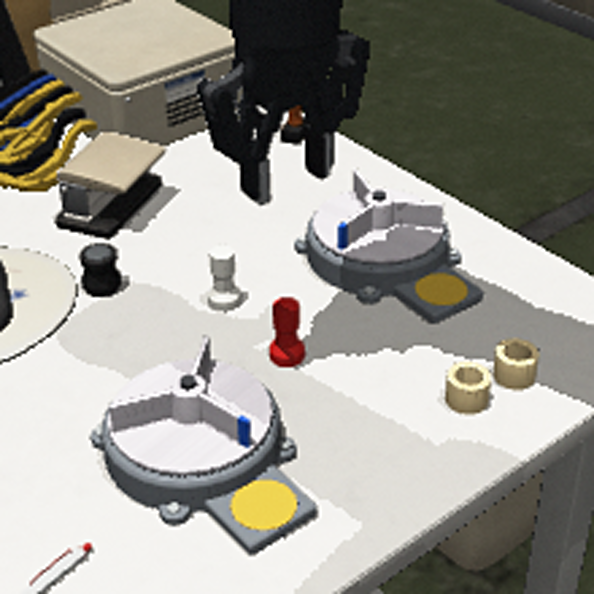

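Wheel R's blue vane now points to ≈102°, so its joint is about 8.1 rad. Wheel L's is at ≈190°, about 3.3 rad. The red marker still stands at wrist (326,185), and I'll refine its position from there.

```bash
python3 - <<'E'
from rig import r
from h import *
c=r.capture("wrist"); D=c["range_z"]; s=r.state(); t=np.array(s["tool_pos"])
hsv=cv2.cvtColor(np.ascontiguousarray(c["image"]),cv2.COLOR_RGB2HSV).astype(int)
m=RED(hsv[...,0],hsv[...,1],hsv[...,2]); m[:,:280]=0;m[:,400:]=0
v,u=np.nonzero(m); P=(np.linalg.solve(c["mtx"],np.c_[u,v,np.ones(len(u))].T)*D[v,u]); W=(c["world_from_camera"]@np.vstack([P,np.ones(len(u))]))[:3].T
top=W[W[:,2]>.0515]; print(len(W),len(top),top.min(0).round(4),top.max(0).round(4),top.mean(0).round(4),W[:,2].max())
foot=W[W[:,2]<.02]; print(len(foot),foot.mean(0),foot.min(0),foot.max(0))
print("tool",t,"goto d tool cm",((top.mean(0)[:2]-t[:2])*[-100,100]).round(2), np.round(s["ft_force"],1))
for n in ("scene",):
    c=r.capture(n)
    for ce,st in blobs(c,RED,100): print(ce,st)
    for z in (0,.054): print(project(c,np.array([.506,.175,z])))
E
```

```text
473 366 [0.4306 0.165  0.0524] [0.5178 0.1821 0.3054] [0.5078 0.1727 0.0564] 0.305376677983142
107 [0.5013747  0.17724871 0.01362966] [0.49373923 0.16194283 0.01034496] [0.51185201 0.18851752 0.01702369]
tool [0.50312764 0.17460551 0.13420017] goto d tool cm [-0.47 -0.19] [-0.5 -0.5 -0.1]
[305.65217391 223.56956522] [300 210  13  26 230]
[306.04702834 231.81426203]
[305.74234803 212.59073155]
```

```bash
python3 -m crank '[-0.3,0,3.5,0,0,0,5, -0.3,0,7,0,0,0,5, -0.3,0,10,0,0,0,5, -0.3,0,12.5,0,0,0,5, -0.3,0,13.6,0,0,0,5]'; python3 -m crank '[0,0,0,0,0,0,5]'; python3 - <<'E'
from rig import r
from h import *
c=r.capture("wrist"); cv2.imwrite("pics/w10.png",c["image"][:,:,::-1])
s=r.state(); print(s["tool_pos"],s["finger_gap"])
c=r.capture("scene"); cv2.imwrite("pics/s10.png",cv2.resize(c["image"][130:270,230:370,::-1],None,fx=4,fy=4,interpolation=cv2.INTER_CUBIC))
E
```

```text
time_s: 22.55
tool_pos: [0.5037, 0.175, -0.0039]
ee_rot: [[-1.0, 0.004, -0.006], [0.004, 1.0, -0.001], [0.006, -0.001, -1.0]]
ft_force: [-0.7, -0.6, -0.4]
finger_gap: 0.582
time_s: 22.65
tool_pos: [0.5045, 0.1749, -0.0028]
ee_rot: [[-1.0, 0.004, -0.005], [0.004, 1.0, -0.001], [0.005, -0.001, -1.0]]
ft_force: [-0.3, 0.1, -0.2]
finger_gap: 0.585
[ 0.50595588  0.17497358 -0.00147328] 0.5860573447965255
```

View pics/w10.png

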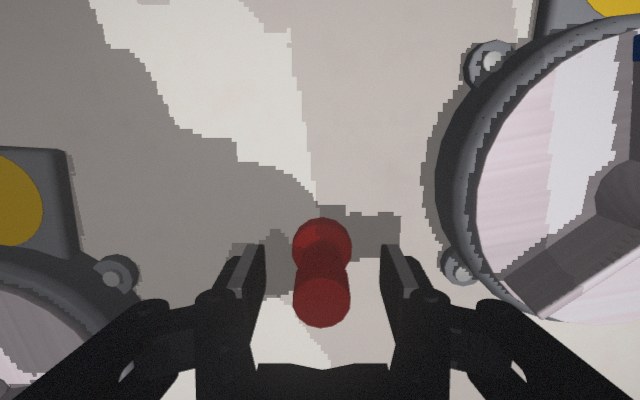

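View pics/s10.png

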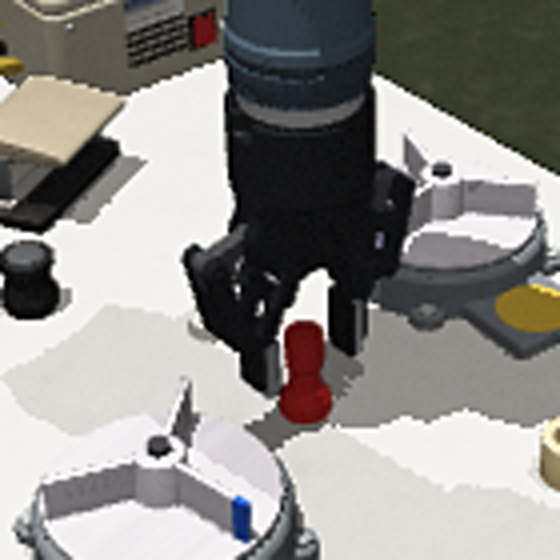

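The marker is centred between the jaws (wrist (322,300)) with the tips at waist height. I'll close gently.

```bash
python3 -m crank '[0,0,0,0,0,0,3.5, 0,0,0,0,0,0,2, 0,0,0,0,0,0,1.5, 0,0,0,0,0,0,1.5, 0,0,0,0,0,0,1.5]' 30;  python3 -m crank '[0,0,-0.5,0,0,0,1.5, 0,0,-1.5,0,0,0,1.5, 0,0,-2.5,0,0,0,1.5, 0,0,-2.5,0,0,0,1.5]'; python3 - <<'E'
from rig import r
from h import *
c=r.capture("wrist"); cv2.imwrite("pics/w11.png",c["image"][:,:,::-1])
s=r.state(); print(s["tool_pos"],s["finger_gap"])
c=r.capture("scene"); cv2.imwrite("pics/s11.png",cv2.resize(c["image"][130:270,230:370,::-1],None,fx=4,fy=4,interpolation=cv2.INTER_CUBIC))
E
```

```text
time_s: 23.25
tool_pos: [0.5081, 0.1747, -0.0]
ee_rot: [[-1.0, 0.006, 0.001], [0.006, 1.0, 0.001], [-0.001, 0.001, -1.0]]
ft_force: [-0.5, 1.1, 6.4]
finger_gap: 0.246
time_s: 23.65
tool_pos: [0.5083, 0.1748, 0.0255]
ee_rot: [[-1.0, 0.006, 0.002], [0.006, 1.0, 0.001], [-0.002, 0.001, -1.0]]
ft_force: [0.3, 0.3, -0.6]
finger_gap: 0.247
[0.50785725 0.17467692 0.0247248 ] 0.244923285800269
```

View pics/s11.png

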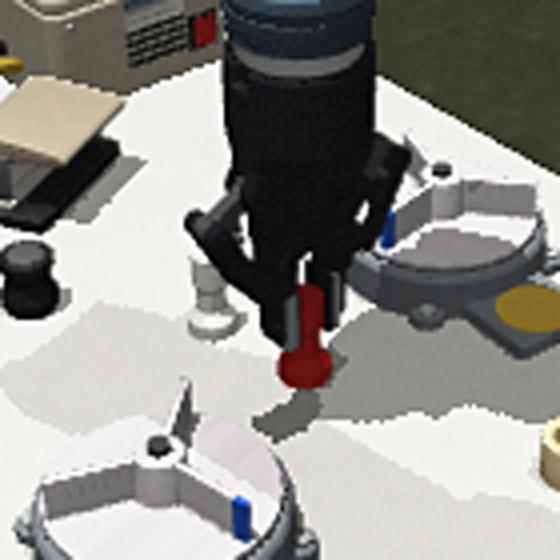

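View pics/w11.png

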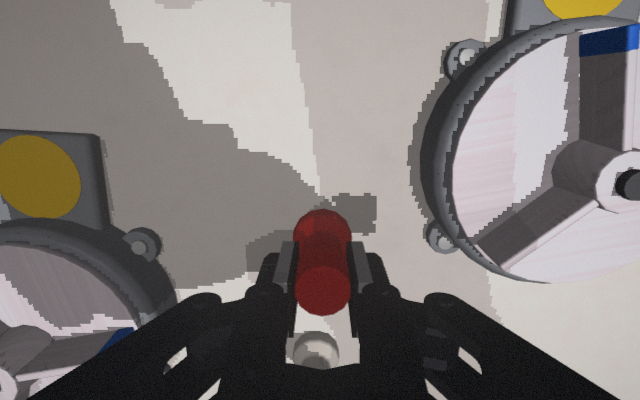

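The marker is gripped and lifted upright, with an opening of 21 mm. Its underside is at about tool z. Next I'll carry it over the L pad at (0.382,0.297).

```bash
python3 -m crank '[0,0,-2.5,0,0,0,1.5, 0,0,-5,0,0,0,1.5, 0,0,-7,0,0,0,1.5, 2,2,-7,0,0,0,1.5, 4.5,4.5,-7,0,0,0,1.5]'; python3 -m crank '[2,2,0,0,0,0,1.5, 4.5,4.5,0,0,0,0,1.5, 6.5,6.3,0,0,0,0,1.5, 7.9,7.7,0,0,0,0,1.5, 7.9,7.7,0,0,0,0,1.5]'; python3 -m crank '[0,0,0,0,0,0,1.5]'; python3 - <<'E'
from rig import r
from h import *
c=r.capture("wrist"); cv2.imwrite("pics/w12.png",c["image"][:,:,::-1]); D=c["range_z"]
s=r.state(); t=np.array(s["tool_pos"]);print(t,s["finger_gap"],np.round(s["ee_rot"],3).tolist())
for ce,st in blobs(c,YEL,500): print(ce,st,ray(c,*ce,.012))
hsv=cv2.cvtColor(np.ascontiguousarray(c["image"]),cv2.COLOR_RGB2HSV).astype(int)
for ce,st in blobs(c,RED,200): print("red",ce,st,ray(c,ce[0],ce[1],t[2]+.04))
E
```

```text
time_s: 24.25
tool_pos: [0.4633, 0.2198, 0.0943]
ee_rot: [[-1.0, 0.009, 0.001], [0.009, 1.0, 0.001], [-0.001, 0.001, -1.0]]
ft_force: [-0.7, 0.5, -1.0]
finger_gap: 0.242
time_s: 24.75
tool_pos: [0.3813, 0.2981, 0.0933]
ee_rot: [[-1.0, 0.002, -0.003], [0.002, 1.0, -0.0], [0.003, -0.0, -1.0]]
ft_force: [-0.2, -0.7, -0.5]
finger_gap: 0.245
time_s: 24.85
tool_pos: [0.3835, 0.297, 0.0935]
ee_rot: [[-1.0, 0.005, -0.002], [0.005, 1.0, -0.001], [0.002, -0.001, -1.0]]
ft_force: [0.2, -0.8, -0.7]
finger_gap: 0.244
[0.38395147 0.29679049 0.09359695] 0.24607144077525048 [[-1.0, 0.006, -0.001], [0.006, 1.0, -0.0], [0.001, -0.0, -1.0]]
[  6.61895911 309.84944238] [  0 287  17  43 538] [0.48416722 0.03615614 0.012     ]
red [322.01928021 227.29048843] [294 215  57  35 778] [0.36317264 0.29724945 0.13359695]
red [322.32470024 290.43932854] [ 296  266   54   50 2085] [0.39167347 0.29722992 0.13359695]
```

View pics/w12.png

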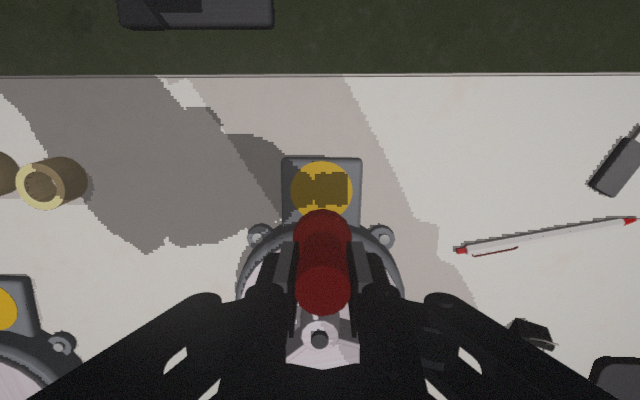

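The marker (u 322) lines up with the disc (u 322). I'll lower it.

```bash
python3 -m crank '[0,0,2,0,0,0,1.5, 0,0,4,0,0,0,1.5, 0,0,5.5,0,0,0,1.5, 0,0,6.3,0,0,0,1.5, 0,0,6.6,0,0,0,1.5]'; python3 -m crank '[0,0,0,0,0,0,1.5]';python3 - <<'E'
from rig import r
from h import *
s=r.state(); t=np.array(s["tool_pos"]);print(t)
c=r.capture("scene"); cv2.imwrite("pics/s13.png",cv2.resize(c["image"][200:330,230:360,::-1],None,fx=4.5,fy=4.5,interpolation=cv2.INTER_CUBIC))
for ce,st in blobs(c,RED,40): print("red",ce,st)
for ce,st in blobs(c,YEL,40): print("yel",ce,st)
for p in ([.3822,.2968,.012],[.3822,.2968,.066],t+[-.0015,0,0],t+[-.0015,0,.054]): print(np.round(p,4),project(c,np.array(p)).round(1))
E
```

```text
time_s: 25.4
tool_pos: [0.3835, 0.2963, 0.027]
ee_rot: [[-1.0, 0.007, -0.003], [0.007, 1.0, -0.001], [0.003, -0.001, -1.0]]
ft_force: [-0.3, 0.2, -0.6]
finger_gap: 0.245
time_s: 25.5
tool_pos: [0.3838, 0.2969, 0.0277]
ee_rot: [[-1.0, 0.007, -0.002], [0.007, 1.0, -0.0], [0.002, -0.0, -1.0]]
ft_force: [-0.1, 1.0, -0.2]
finger_gap: 0.242
[0.3838492  0.29686713 0.02773172]
red [297.37751004 273.58634538] [289 256  16  31 249]
yel [211.82608696 135.80434783] [200 129  24  17  46]
yel [210.25212465 154.44192635] [191 134  45  35 353]
yel [363.03370787 206.76404494] [354 201  19  12 178]
yel [301.11904762 293.04761905] [295 291  13   5  42]
[0.3822 0.2968 0.012 ] [297.1 286.7]
[0.3822 0.2968 0.066 ] [296.3 265.9]
[0.3823 0.2969 0.0277] [296.8 280.7]
[0.3823 0.2969 0.0817] [296.  259.5]
```

View pics/s13.png

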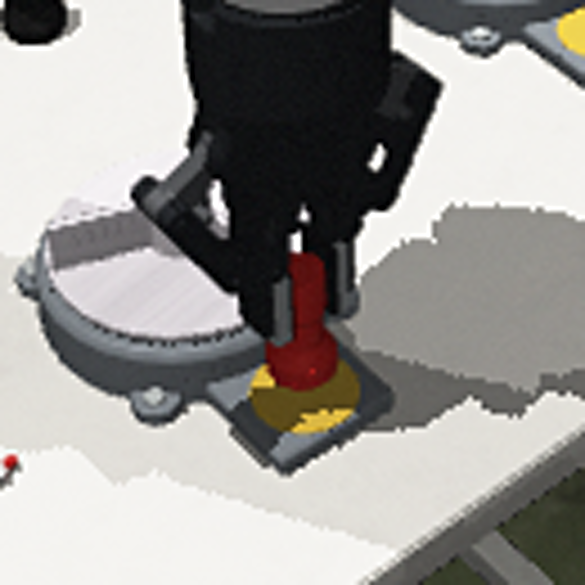

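```bash
python3 -m crank '[0,0,0.5,0,0,0,1.5, 0,0,1,0,0,0,1.5, 0,0,1.3,0,0,0,1.5, 0,0,1.4,0,0,0,1.5, 0,0,1.4,0,0,0,1.5]'
```

```text
time_s: 26.05
tool_pos: [0.3832, 0.2971, 0.0136]
ee_rot: [[-1.0, 0.006, -0.002], [0.006, 1.0, -0.0], [0.002, -0.0, -1.0]]
ft_force: [0.8, 0.7, 0.3]
finger_gap: 0.239
```

```bash
python3 -m crank '[0,0,0.1,0,0,0,1.5, 0,0,0.2,0,0,0,1.5, 0,0,0.2,0,0,0,1.5]'
```

```text
time_s: 26.35
tool_pos: [0.3837, 0.2973, 0.012]
ee_rot: [[-1.0, 0.006, -0.001], [0.006, 1.0, 0.0], [0.001, 0.0, -1.0]]
ft_force: [-0.2, -0.8, 2.2]
finger_gap: 0.244
```

A 2 N upward force shows it is touching the disc. I'll release and lift.

```bash
python3 -m crank '[0,0,0,0,0,0,2.6, 0,0,0,0,0,0,3.2, 0,0,0,0,0,0,4, 0,0,0,0,0,0,4.5, 0,0,0,0,0,0,4.5]'; python3 -m crank '[0,0,-1,0,0,0,4.5, 0,0,-3,0,0,0,4.5, 0,0,-6,0,0,0,4.5, 0,0,-10,0,0,0,4.5, 0,0,-12,0,0,0,4.5]'; python3 -m crank '[-1,-4,0,0,0,0,4.5, -3,-8,-1,0,0,0,4.5, -5,-12,-2,0,0,0,4.5, -6,-16,-2,0,0,0,4.5, -6,-20,-2,0,0,0,4.5]'; python3 - <<'E'
from rig import r
from h import *
for n in ("scene","top"):
    c=r.capture(n); cv2.imwrite(f"pics/{n}14.png",c["image"][:,:,::-1]); np.savez(n+"14.npz",**c)
    if n=="scene": cv2.imwrite("pics/s14.png",cv2.resize(c["image"][150:330,220:400,::-1],None,fx=3.3,fy=3.3,interpolation=cv2.INTER_CUBIC))
    for ce,st in blobs(c,RED if n=="scene" else lambda h,s,v:((h<8)|(h>172))&(s>110)&(v>80),40): print(n,"red",ce,st,ray(c,*ce,.066 if n=="top" else .037))
    for ce,st in blobs(c,lambda h,s,v:(h>100)&(h<130)&(s>90)&(v>60),4):
        p=ray(c,*ce,.061 if n=="top" else .05)
        for nm,C in (("R",[.567,.0195]),("L",[.4703,.295])):
            d=p[:2]-C
            if np.linalg.norm(d)<.07: print(n,"blue",nm,ce.round(1),np.degrees(np.arctan2(d[1],d[0])).round(1),np.linalg.norm(d).round(3))
    for z in (.012,.066): print(project(c,np.array([.3822,.2968,z])).round(1))
s=r.state();print(s["tool_pos"],s["ft_force"])
E
```

```text
time_s: 26.85
tool_pos: [0.3834, 0.2972, 0.0117]
ee_rot: [[-1.0, 0.006, -0.002], [0.006, 1.0, 0.0], [0.002, 0.0, -1.0]]
ft_force: [-0.4, 0.7, -0.5]
finger_gap: 0.524
time_s: 27.35
tool_pos: [0.3851, 0.298, 0.1357]
ee_rot: [[-1.0, 0.006, 0.002], [0.006, 1.0, 0.002], [-0.002, 0.002, -1.0]]
ft_force: [1.4, 1.0, 0.1]
finger_gap: 0.526
time_s: 27.85
tool_pos: [0.4445, 0.0951, 0.1531]
ee_rot: [[-1.0, 0.006, 0.002], [0.006, 1.0, 0.0], [-0.002, 0.0, -1.0]]
ft_force: [0.8, -0.1, 0.3]
finger_gap: 0.525
scene red [296.3255814  277.76453488] [289 262  16  31 344] [0.38166779 0.29817192 0.037     ]
scene blue R [326.5 186.8] 101.5 0.053
scene blue L [289.7 259. ] -169.8 0.053
[297.1 286.7]
[296.3 265.9]
top red [252.66666667 257.45528455] [247 252  13  12 123] [0.38619896 0.29345807 0.066     ]
top blue R [359.2 171.6] 100.8 0.053
top blue L [257.3 241.5] -168.0 0.053
[254.1 257. ]
[251.1 259.5]
[0.44282101 0.09301877 0.15247994] [0.24532925 0.91275585 0.08181648]
```

View pics/s14.png

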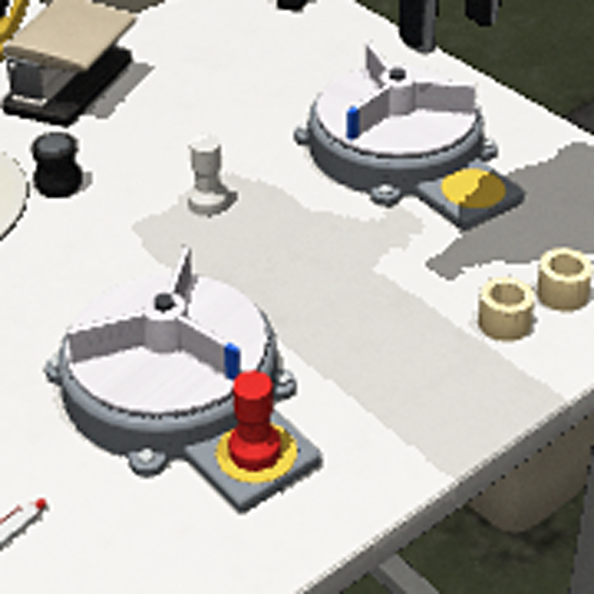

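View pics/top14.png

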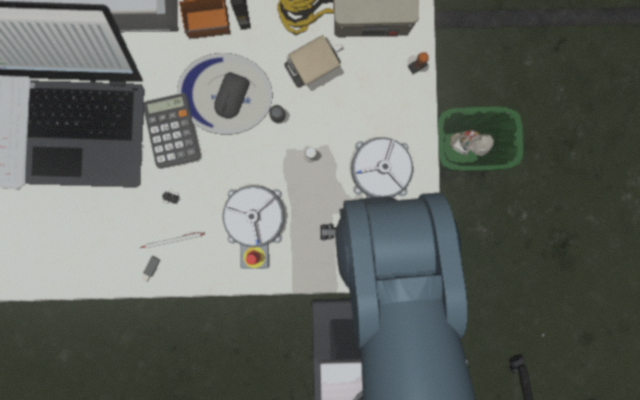

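The marker stands upright on the L disc at scene (296,278), with yellow visible all round its foot. The loupe (top (278,114)) and both bushings look unmoved. I'll let the arm settle and hand in.

```bash
python3 -m crank '[0,0,0,0,0,0,4.5, 0,0,0,0,0,0,4.5, 0,0,0,0,0,0,4.5]'; python3 -c "
from rig import r
print(r.sign_off())"
```

```text
time_s: 28.25
tool_pos: [0.4424, 0.098, 0.1518]
ee_rot: [[-1.0, 0.004, -0.002], [0.004, 1.0, 0.0], [0.002, 0.0, -1.0]]
ft_force: [0.3, 0.1, -0.2]
finger_gap: 0.527
the job is handed in; nothing more can be done
None
```

The job is done and handed in at 28.3 s, with no verdict reported. The left wheel (hub at (0.470, 0.295)) is the one that catches, and the red marker stands on its yellow disc.

- **Right wheel:** it ran free for about one and a quarter turns, with the tangential force noisy around 1 N (peak reading 1.8 N). Its blue vane now sits at about 101°, so the joint is about 8.1 rad.
- **Left wheel:** it caught at about 3.3–3.4 rad. I felt 5.9 N, which held at 5 N, then backed off and lifted clear.
- **Marker:** it stands upright and released, with yellow showing all round its foot. The scene camera puts it about 1.5 mm from the disc's centre. The top camera gives about 5 mm, but its colour patch includes the marker's side, and both are within the 12 mm allowed.
- **Loupe and bushings:** they look unmoved by eye; I did not measure them.

**What disagreed with the description:**
- **Fingertip height:** the shut fingertips sat about 29 mm above the reported TCP, not 11 mm below it. My first test push passed over the vane, so I worked from the camera-measured height.
- **Joint 6 limit:** joint 6 reached its limit once on the way across, tilting the tool about 2°. I turned the tool half round to continue.

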